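# Unload the wire rewinder and wind its spring

### The arm

A 6-joint arm with a two-finger parallel gripper is mounted at the origin on the work surface. World frame = base frame: x ahead of the robot, y to its left, z up, the work surface at z = 0. Lengths are in m, angles in rad, forces in N, time in s.
With the tool pointing down it reaches from about 0.375 to 0.975 m from the base axis. Payload 3.8 kg.
Tool frame: the origin (TCP) lies midway between the tips of the shut fingers; the grasp point (between the pads) lies 19 mm behind it (manip.hold_point_z is the z of the grasp point in the tool frame, in m); z points along the fingers, y is the direction in which the jaws open and shut (so a half turn about z gives the same grasp; the last joint's range is limited). The gripper opens to 85 mm and grips with 20 to 120 N. Pads are 22 mm wide; open, the fingers measure 114 mm over their backs; the gripper's body (76 mm by 85 mm) begins 54 mm behind the grasp point. The pads swing forward as they close: fully open they stand 13 mm farther back than shut.
Start: joints at [-1.307, 0.264, 1.604, -0, 1.274, -0.037], TCP at [0.2, -0.645, 0.231] pointing down, gripper open.
Joint ranges: [-2.63, 2.63], [-0.94, 2.18], [0.31, 2.57], [-1.31, 4.45], [0, 2.66], [-2.55, 2.55]. Speed limits (rad/s): [2.57, 2.57, 3.14, 3.14, 3.14, 3.14].

### API

Orientations are given as a 3x3 rotation matrix whose columns are the frame's x, y, z axes.
In Python, from cell import manip gives the robot as it stands.
- The arm moves only by the tool send_rows, never from a script. Its argument "series" is a list of rows, each an object of numbers: "x", "y", "z": the shift along the world's x, y, z each as a share of 200 mm, from -1 to 1; "wx", "wy", "wz": the turn, a rotation vector about the world's x, y, z each as a share of 360 degrees, from -1 to 1; "grip": the opening in per cent of the stroke, from 0 (shut) to 100 (fully open). In form: [{"x": .., "y": .., "z": .., "wx": .., "wy": .., "wz": .., "grip": ..}, ...]. A call has 1 to 20 rows; each row is the pose to reach, as a shift and turn from the pose commanded when the call began, turning the shorter way round; what a row does not reach only later rows make up. A row lasts 1/8 s, in which the tool goes at most 62.5 mm and 10.7 degrees, less where a joint would pass 70% of its speed; a pose out of reach is approached as far as the arm can. A call with a number of a shift or a turn outside -1 to 1 is refused whole. A call with a gripper value outside its range is refused whole. The fingers move at their own pace and stop on an object; "newtons" is the grip in N (left out, the last holds). Time passes only in rows, so rows that repeat a pose let the fingers close. It gives the time, the measured TCP pose, the force and the opening at its end, in the units of the state.
- manip.state(): the state, without advancing time (a new reading comes with each control period).
- manip.snapshot(name): name is "side" or "top"; returns a dict with "frame" (480x640x3 uint8, red, green, blue), "camera_matrix" (3x3 intrinsics, pixels), "k1" (the pictures are not rectified: a ray, as slopes to the right and down, at radius r is drawn at 1 + k1 r^2 times it, then the intrinsics apply), "R" (3x3) and "t" (3): a world point X has camera coordinates R X + t. Camera axes: x right, y down, z forward; pixel columns grow to the right and rows downward; lengths in m; the calibration is good to about 2 mm. A picture is of the moment at which its call begins. There is no depth.
- manip.finish_job(): hands the job in, once; it reports no verdict.
The state is a dict: "time": time; "joints": joint angles; "joint_velocities": joint speeds; "effort": joint torques, N m; "tool_pos": TCP position; "ee_rot": TCP orientation; "wrist_force": force on the tool from outside, world axes, zero at the start; "ft_torque": the same for the moment, N m; "finger_gap": finger opening in m.
Only numpy, scipy, OpenCV 4.12 (cv2) and the standard library are available. Lean on these libraries where they do the work, as an engineer would, in place of code of your own. Each camera call takes 0.05 s, during which the arm holds its last target.

### The job

The rewinding job is done. First slide every wire spool up off its spindle and stand it upright in the tray; then lift the cover plate off the spring box, lay it flat on the rubber mat, wind the key clockwise in part turns until it comes to its stop, and finally put the cover back so that it lies flush on the four pillars of the box over both pins. Leave the other things on the bench as they are.

Things in the scene. Friction and masses are not known exactly. Their poses are not given: they have to be found in the camera images.
- spool1: wire spool, may be absent: black flanged body 78 mm across and 42 mm high wound with copper wire, with a solid round grey grip neck 33 mm across on top that rises to 68 mm above its underside; a straight bore 24 mm wide and 40 mm deep from below, 0.3 to 0.65 kg. Origin at the centre of its underside, z up its axis. Starts threaded on spindle 1; grip it by the neck.
- spool2: wire spool, may be absent: black flanged body 78 mm across and 42 mm high wound with copper wire, with a solid round grey grip neck 33 mm across on top that rises to 68 mm above its underside; a straight bore 24 mm wide and 40 mm deep from below, 0.3 to 0.65 kg. Origin at the centre of its underside, z up its axis. Starts threaded on spindle 2; grip it by the neck.
- spool3: wire spool, may be absent: black flanged body 78 mm across and 42 mm high wound with copper wire, with a solid round grey grip neck 33 mm across on top that rises to 68 mm above its underside; a straight bore 24 mm wide and 40 mm deep from below, 0.3 to 0.65 kg. Origin at the centre of its underside, z up its axis. Starts threaded on spindle 3; grip it by the neck.
- spool4: wire spool, may be absent: black flanged body 78 mm across and 42 mm high wound with copper wire, with a solid round grey grip neck 33 mm across on top that rises to 68 mm above its underside; a straight bore 24 mm wide and 40 mm deep from below, 0.3 to 0.65 kg. Origin at the centre of its underside, z up its axis. Starts threaded on spindle 4; grip it by the neck.
- spindle1 (a point): foot of an upright plain spindle, 18 mm across and 36 mm tall, on the rack plate; the point is where a spool's underside rests, 14 mm above the bench
- spindle2 (a point): foot of an upright plain spindle, 18 mm across and 36 mm tall, on the rack plate; the point is where a spool's underside rests, 14 mm above the bench
- spindle3 (a point): foot of an upright plain spindle, 18 mm across and 36 mm tall, on the rack plate; the point is where a spool's underside rests, 14 mm above the bench
- spindle4 (a point): foot of an upright plain spindle, 18 mm across and 36 mm tall, on the rack plate; the point is where a spool's underside rests, 14 mm above the bench
- rack: fixed grey rack plate 190 x 190 x 14 mm carrying four spindles at 50 mm either side of its centre in x and y. Origin at the centre of its underside.
- tray: fixed open aluminium tray 210 x 210 mm outside, walls 4 mm thick and 30 mm high, inner floor 5 mm above the bench; it holds four spools standing two by two, 50 mm either side of its centre. Origin at the centre of its underside, x and y along its walls.
- spring_box: fixed blue spring box: a flat case 154 (x) x 176 (y) x 26 mm high with a square pillar 22 x 22 mm at each corner, pillar tops 72 mm above the bench, sides open; the winding key stands in the middle of the case. Two upright pins stand on two opposite pillars, at (67, 78) and (-67, -78) mm from centre: 9 mm across, 15 mm tall, tips tapered to 4 mm. Origin at the centre of its underside.
- key (a joint): angle in rad of the winding key in the middle of the box, 0 fully run down to 5.4 at its stop; grows clockwise seen from above. A spring pulls back and a brake holds: turning it takes 0.14 to 0.25 N m and it stays wherever it is let go. It turns only by hand, so it must be wound in several part turns with a fresh grasp each time. Starts anywhere from 0.2 to 1.4.
- key_bow (a point): middle of the key's flat brass bow, on the key's axis, 53 mm above the bench: bow 60 mm long along its own x, 12 mm thick along its own y, 30 mm high (from 38 to 68 mm above the bench, its top 4 mm below the pillar tops). It turns with the key. Under the cover at the start.
- cover: loose aluminium cover plate of the spring box, 156 (x) x 178 (y) x 6 mm, 0.3 to 0.55 kg, with two 13 mm square holes at (67, 78) and (-67, -78) mm from its centre that drop over the pins (right at the start; also right when turned half round). Origin at the centre of its underside; seated, it lies on the four pillars, underside 72 mm above the bench.
- cover_grip (a point): middle of the cover's black bridge handle, 33 mm above the plate's underside: bar 74 mm along the cover's x, 14 mm thick along y, 18 mm high with its top 42 mm above the underside and open space beneath it
- mat: fixed black rubber mat 170 (x) x 190 (y) x 4 mm on the bench. Origin at the centre of its underside.
- flat_bar: bystander: dark steel bar 130 x 22 x 22 mm lying on the bench, origin at the centre of its underside
- rod_stub: bystander: steel bar stub 132 x 20 x 20 mm lying on the bench, origin at its underside
- wrench: bystander: wrench 160 mm long lying on the bench
- f_clamp: bystander: yellow and black screw clamp 200 mm long lying on the bench
- pipe_flange: bystander: steel ring 100 mm across, 16 mm high, lying on the bench
Things that resemble listed ones, but are neither listed nor needed, are in the scene too. Leave any turquoise, white or yellow look-alike of the spool3 alone.

How it is judged:
On the way, in this order (a step that is already met when the one before it is completed fails the run):
1. every spool stands upright on the tray's floor (x of spool1 in the frame of tray between -0.075 and 0.075 m and y of spool1 in the frame of tray between -0.075 and 0.075 m and z of spool1 in the frame of tray between -0.005 and 0.015 m and angle between each of spool1, spool2, spool3, spool4's own z axis and vertical below 0.15 rad and linear speed of each of spool1, spool2, spool3, spool4 below 0.05 m/s and x of spool2 in the frame of tray between -0.075 and 0.075 m and y of spool2 in the frame of tray between -0.075 and 0.075 m and z of spool2 in the frame of tray between -0.005 and 0.015 m and x of spool3 in the frame of tray between -0.075 and 0.075 m and y of spool3 in the frame of tray between -0.075 and 0.075 m and z of spool3 in the frame of tray between -0.005 and 0.015 m and x of spool4 in the frame of tray between -0.075 and 0.075 m and y of spool4 in the frame of tray between -0.075 and 0.075 m and z of spool4 in the frame of tray between -0.005 and 0.015 m), for 0.3 s.
2. the cover plate, until then on the box, is laid flat on the rubber mat and let go (horizontal distance between cover and mat below 0.05 m and z of cover in the frame of mat between 0 and 0.01 m and angle between cover's own z axis and vertical below 0.06 rad and contact force between the fingers and cover below 0.3 N), for 0.2 s.
3. the key is wound to its stop (value of joint key above 5.15 rad), for 0.2 s.
At the end, for the whole second after the job is handed in: Spools upright (0.15 rad) on the tray floor, axes within 75 mm of its centre along each side; key above 5.15 rad (stop 5.4); cover at rest flush on the pillars over both pins (centre within 6 mm, yaw 0.06, tilt 0.03 rad) (all of step 1 and value of joint key above 5.15 rad and horizontal distance between cover and spring_box below 0.006 m and z of cover in the frame of spring_box between 0.069 and 0.075 m and angle between the x axis of cover and the x axis of spring_box, either way round below 0.06 rad and angle between cover's own z axis and vertical below 0.03 rad and linear speed of cover below 0.02 m/s); the robot touches nothing.
It fails at once if another thing on the bench was moved by more than 60 mm (distance of any of flat_bar, rod_stub, wrench, f_clamp, pipe_flange from where it was at the start of the episode above 0.06 m).
Of spool1, spool2, spool3, spool4 only 2 to 4 are there at a start; the rules pass over those that are not, and their reading is None.
At some moment in a run one of cover, spool1, spool2, spool3, spool4 may be knocked a few centimetres aside while the robot is not near it.
Once in a run the grip may slacken for a moment while it holds something.
It also fails if it takes over 210 s, if anything falls off the work surface, if the arm or the gripper's body presses on something with over 40 N, if the wrist force passes 120 N, or if a joint passes its speed limit or range.

## Working session

There is one attempt and no reset: what is moved stays moved. The work goes in short steps, Python scripts to look and compute and a tool call to move; the robot and the scene stay as the last step left them, time stands still between calls to the robot, and variables do not carry over. Pictures are saved under pics/ and viewed, and the job is handed in when it is done.

Besides the shell and the picture viewer there is one more tool, called as name([rows], argument=value, ...), one row to a line, values as JSON. send_rows: Moves the arm, as the interface text tells. Shift numbers are shares of 200 mm and turn numbers shares of 360 degrees, none past 1 either way. Its arguments: {"type":"object","properties":{"series":{"type":"array","items":{"type":"object","properties":{"x":{"type":"number"},"y":{"type":"number"},"z":{"type":"number"},"wx":{"type":"number"},"wy":{"type":"number"},"wz":{"type":"number"},"grip":{"type":"number"}}}},"newtons":{"type":"number"}},"required":["series"]}

```bash
mkdir -p pics; ls; python3 - <<'E'
from cell import manip
import cv2,numpy as np
for n in("side","top"):
    s=manip.snapshot(n); cv2.imwrite(f"pics/{n}0.png",s["frame"][:,:,::-1]); print(n,s["camera_matrix"],s["k1"],s["R"],s["t"])
print(manip.state(),manip.hold_point_z)
E
```

```text
pics
side [[458.34692274   0.         319.14219209]
 [  0.         458.34692274 232.7249794 ]
 [  0.           0.           1.        ]] -0.02879665657445543 [[-0.81423762 -0.58047583  0.00805616]
 [-0.45308876  0.62675257 -0.63394936]
 [ 0.36294306 -0.51983557 -0.7733326 ]] [0.39212437 0.31998225 1.00588405]
top [[603.04389594   0.         318.58411243]
 [  0.         603.04389594 244.19683895]
 [  0.           0.           1.        ]] -0.04008405312718936 [[ 0.01091052 -0.99991704 -0.00684625]
 [-0.98528557 -0.00958248 -0.17064734]
 [ 0.17056758  0.00860736 -0.98530838]] [-0.03134493  0.51233499  1.69544709]
{'time': 0.1, 'joints': array([-1.30691257e+00,  2.64689809e-01,  1.60523625e+00,  6.21725672e-06,
        1.27368171e+00, -3.68785108e-02]), 'joint_velocities': array([-1.61128276e-03, -9.37637185e-04, -3.31914808e-03,  6.09553701e-06,
       -3.10843444e-04, -5.50160709e-04]), 'effort': array([-1.68338588e-04, -5.16711223e+01, -3.68590808e+01, -1.39717731e-04,
        6.34476019e-03, -4.23108349e-05]), 'tool_pos': array([ 0.1998115 , -0.64406559,  0.23007907]), 'ee_rot': array([[ 9.55111508e-01,  2.96246075e-01, -5.19865474e-04],
       [ 2.96246520e-01, -9.55109527e-01,  1.94690502e-03],
       [ 8.02345017e-05, -2.01351972e-03, -9.99997970e-01]]), 'wrist_force': array([0.36824435, 0.72771439, 0.54430777]), 'ft_torque': array([-0.00225924, -0.01367645, -0.04517601]), 'finger_gap': 0.08525742004228319} -0.0187
```

View pics/top0.png

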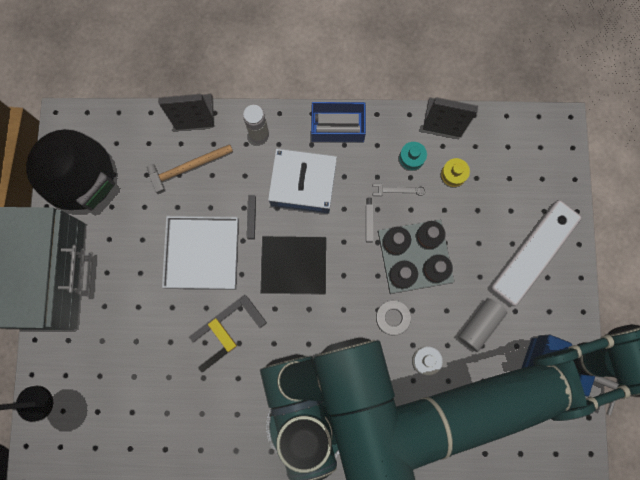

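View pics/side0.png

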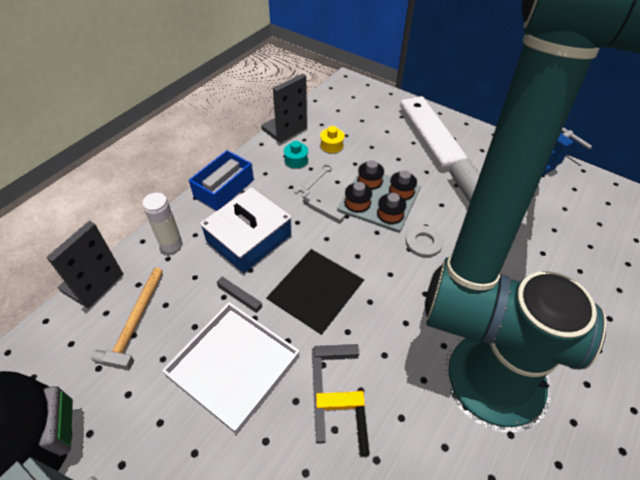

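Four spools are on the rack (top view, near (397,238), (430,235), (403,273) and (437,267)). The cover is at about (303,180), the tray at (201,253) and the mat at (294,265). Next I'll enlarge for measuring.

```bash
cat > h.py <<'E'
from cell import manip
import cv2,numpy as np
def und(s,uv):
    K=s["camera_matrix"]; d=np.array([s["k1"],0,0,0,0.])
    return cv2.undistortPoints(np.array(uv,float).reshape(-1,1,2),K,d).reshape(-1,2)
def w(s,uv,z):
    n=und(s,uv); R,t=s["R"],s["t"]; c=-R.T@t
    out=[]
    for a in n:
        d=R.T@np.array([a[0],a[1],1]); out.append(c+d*(z-c[2])/d[2])
    return np.array(out)
def px(s,X):
    X=np.array(X,float).reshape(-1,3)
    return cv2.projectPoints(X,cv2.Rodrigues(s["R"])[0],s["t"],s["camera_matrix"],np.array([s["k1"],0,0,0,0.]))[0].reshape(-1,2)
def crop(s,x0,y0,x1,y1,k,name,pts=()):
    im=cv2.resize(s["frame"][y0:y1,x0:x1,::-1],None,fx=k,fy=k,interpolation=cv2.INTER_CUBIC)
    for p in pts: cv2.circle(im,(int((p[0]-x0+.5)*k),int((p[1]-y0+.5)*k)),3,(0,0,255),1)
    # ticks
    for x in range((x0+9)//10*10,x1,10):
        cv2.putText(im,str(x),(int((x-x0)*k),10),0,.35,(0,255,255),1); cv2.line(im,(int((x-x0+.5)*k),12),(int((x-x0+.5)*k),18),(0,255,255),1)
    for y in range((y0+9)//10*10,y1,10):
        cv2.putText(im,str(y),(0,int((y-y0+.5)*k)),0,.35,(0,255,255),1)
    cv2.imwrite("pics/"+name,im)
E
python3 - <<'E'
from h import *
s=manip.snapshot("top")
crop(s,365,210,465,300,8,"a1.png")
crop(s,255,140,345,220,8,"a2.png")
crop(s,155,205,335,305,4,"a3.png")
E
```

```text
(no output)
```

View pics/a1.png

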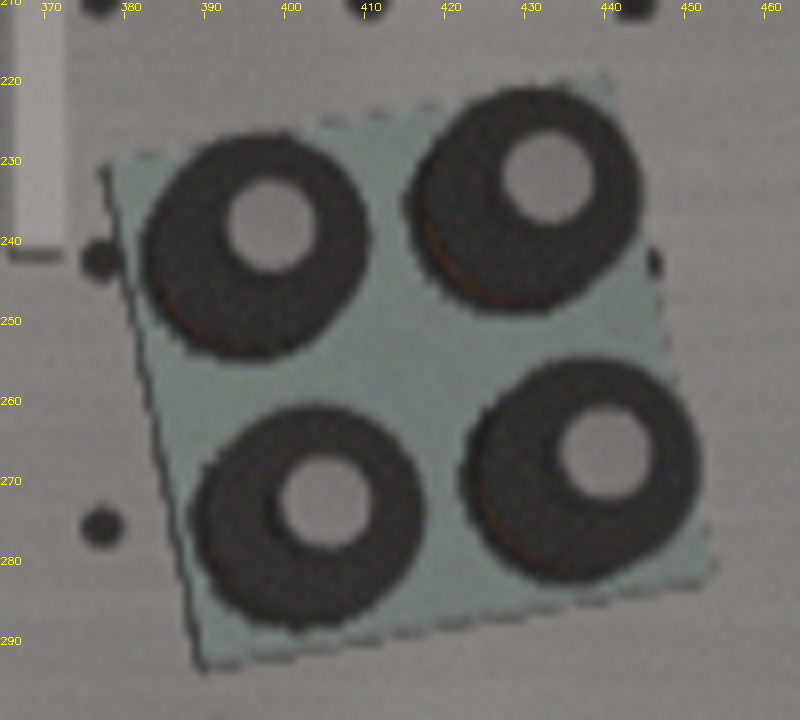

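View pics/a2.png

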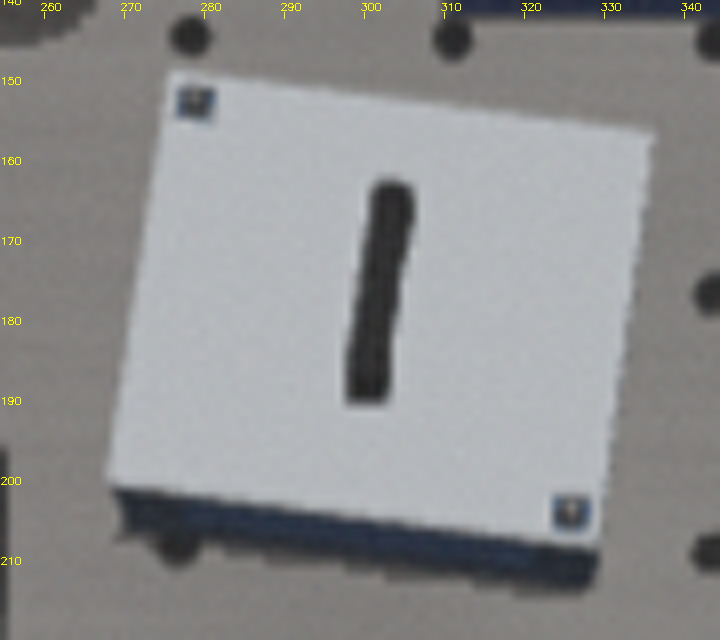

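View pics/a3.png

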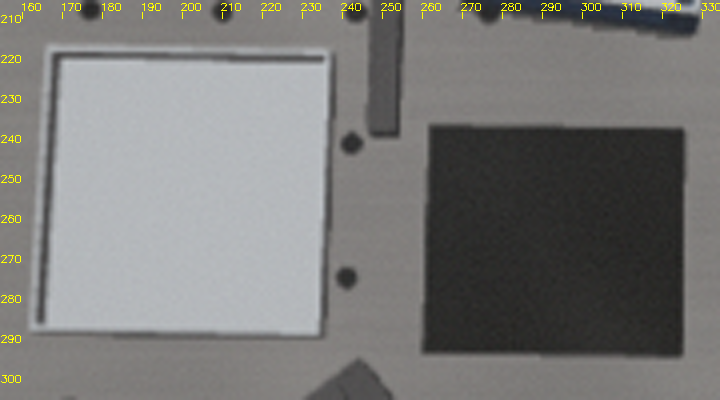

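```bash
python3 - <<'E'
from h import *
np.set_printoptions(precision=4,suppress=True)
s=manip.snapshot("top")
f=lambda p,k,x0,y0:np.array(p)/k+[x0-.5,y0-.5]
n=w(s,f([(271,225),(548,177),(326,502),(606,452)],8,365,210),.082)
print("necks",n, n.mean(0), [np.linalg.norm(n[i]-n[j]) for i,j in((0,1),(0,2),(1,3),(2,3))])
def quad(name,p,z):
    q=w(s,p,z);print(name,q[:,:2].tolist(),q.mean(0),[np.linalg.norm(q[i]-q[(i+1)%4]).round(4) for i in range(4)],"yaw edges",[np.degrees(np.arctan2(*(q[(i+1)%4]-q[i])[1::-1])).round(1) for i in range(4)])
quad("tray",f([(46,46),(333,50),(323,337),(28,331)],4,155,205),.03)
quad("mat",f([(429,125),(685,128),(683,356),(422,353)],4,155,205),.004)
quad("cover",f([(170,71),(655,133),(597,549),(108,489)],8,255,140),.078)
h=w(s,f([(196,102),(571,511)],8,255,140),.076);print("holes",h,h.mean(0),np.linalg.norm(h[0]-h[1]),np.degrees(np.arctan2(*(h[0]-h[1])[1::-1])), np.degrees(np.arctan2(78,67)))
hd=w(s,f([(393,190),(367,392)],8,255,140),.114);print("handle",hd.mean(0),hd)
E
```

```text
necks [[ 0.5271 -0.2516  0.082 ]
 [ 0.5453 -0.3499  0.082 ]
 [ 0.4288 -0.2697  0.082 ]
 [ 0.4473 -0.3681  0.082 ]] [ 0.4871 -0.3098  0.082 ] [np.float64(0.09997670576341777), np.float64(0.09997135930855575), np.float64(0.09966911390663079), np.float64(0.10018618327917887)]
tray [[0.5949338546425991, 0.42428294352676715], [0.5937628304070683, 0.21225793568013362], [0.38265112637233867, 0.212358126100197], [0.38454903024608483, 0.4259942109083142]] [0.489  0.3187 0.03  ] [np.float64(0.212), np.float64(0.2111), np.float64(0.2136), np.float64(0.2104)] yaw edges [np.float64(-90.3), np.float64(180.0), np.float64(89.5), np.float64(-0.5)]
mat [[0.5432946591410139, 0.14289460727647407], [0.5428533575440483, -0.046649057024961416], [0.37408862891261024, -0.04669830415240162], [0.3742659560970197, 0.14347906641063857]] [0.4586 0.0483 0.004 ] [np.float64(0.1895), np.float64(0.1688), np.float64(0.1902), np.float64(0.169)] yaw edges [np.float64(-90.1), np.float64(-180.0), np.float64(89.9), np.float64(-0.2)]
cover [[0.7887012875172739, 0.10147233250331564], [0.7666446150807977, -0.07515684337164136], [0.6115997072354175, -0.05532260596204969], [0.6320487868124247, 0.11999763616425244]] [0.6997 0.0227 0.078 ] [np.float64(0.178), np.float64(0.1563), np.float64(0.1765), np.float64(0.1577)] yaw edges [np.float64(-97.1), np.float64(172.7), np.float64(83.3), np.float64(-6.7)]
holes [[ 0.7777  0.0919  0.076 ]
 [ 0.6259 -0.0459  0.076 ]] [0.7018 0.023  0.076 ] 0.20496440408072283 42.24972110175359 49.3382667914282
handle [0.696  0.0223 0.114 ] [[0.733  0.0183 0.114 ]
 [0.659  0.0263 0.114 ]]
```

send_rows([
  {"x": 0.25,"y": 0.25,"wz": 0.028,"grip": 100},
  {"x": 0.5,"y": 0.5,"wz": 0.056,"grip": 100},
  {"x": 0.75,"y": 0.75,"wz": 0.084,"grip": 100},
  {"x": 1,"y": 1,"wz": 0.112,"grip": 100},
  {"x": 1,"y": 1,"wz": 0.14,"grip": 100},
  {"x": 1,"y": 1,"wz": 0.168,"grip": 100},
  {"x": 1,"y": 1,"wz": 0.196,"grip": 100},
  {"x": 1,"y": 1,"wz": 0.202,"grip": 100},
  {"x": 1,"y": 1,"wz": 0.202,"grip": 100},
], newtons=60)

```text
validation failed for argument at $.se...
```

send_rows([
  {"x": 0.25,"y": 0.25,"z": 0.0,"wx": 0.0,"wy": 0.0,"wz": 0.028,"grip": 100},
  {"x": 0.5,"y": 0.5,"z": 0.0,"wx": 0.0,"wy": 0.0,"wz": 0.056,"grip": 100},
  {"x": 0.75,"y": 0.75,"z": 0.0,"wx": 0.0,"wy": 0.0,"wz": 0.084,"grip": 100},
  {"x": 1.0,"y": 1.0,"z": 0.0,"wx": 0.0,"wy": 0.0,"wz": 0.112,"grip": 100},
  {"x": 1.0,"y": 1.0,"z": 0.0,"wx": 0.0,"wy": 0.0,"wz": 0.14,"grip": 100},
  {"x": 1.0,"y": 1.0,"z": 0.0,"wx": 0.0,"wy": 0.0,"wz": 0.168,"grip": 100},
  {"x": 1.0,"y": 1.0,"z": 0.0,"wx": 0.0,"wy": 0.0,"wz": 0.196,"grip": 100},
  {"x": 1.0,"y": 1.0,"z": 0.0,"wx": 0.0,"wy": 0.0,"wz": 0.202,"grip": 100},
  {"x": 1.0,"y": 1.0,"z": 0.0,"wx": 0.0,"wy": 0.0,"wz": 0.202,"grip": 100},
], newtons=60)

```text
time: 1.32
tool_pos: [0.3999, -0.4445, 0.231]
ee_rot: [[0.001, 1.0, -0.0], [1.0, -0.001, 0.0], [0.0, -0.0, -1.0]]
wrist_force: [-0.6, 0.6, 0.5]
finger_gap: 0.0854
```

send_rows([
  {"x": 0.16,"y": 0.24,"z": -0.1,"wx": 0.0,"wy": 0.0,"wz": 0.0,"grip": 100},
  {"x": 0.32,"y": 0.48,"z": -0.2,"wx": 0.0,"wy": 0.0,"wz": 0.0,"grip": 100},
  {"x": 0.48,"y": 0.72,"z": -0.3,"wx": 0.0,"wy": 0.0,"wz": 0.0,"grip": 100},
  {"x": 0.635,"y": 0.96,"z": -0.36,"wx": 0.0,"wy": 0.0,"wz": 0.0,"grip": 100},
  {"x": 0.635,"y": 0.965,"z": -0.36,"wx": 0.0,"wy": 0.0,"wz": 0.0,"grip": 100},
  {"x": 0.635,"y": 0.965,"z": -0.6,"wx": 0.0,"wy": 0.0,"wz": 0.0,"grip": 100},
  {"x": 0.635,"y": 0.965,"z": -0.86,"wx": 0.0,"wy": 0.0,"wz": 0.0,"grip": 100},
  {"x": 0.635,"y": 0.965,"z": -0.86,"wx": 0.0,"wy": 0.0,"wz": 0.0,"grip": 100},
  {"x": 0.635,"y": 0.965,"z": -0.86,"wx": 0.0,"wy": 0.0,"wz": 0.0,"grip": 25},
  {"x": 0.635,"y": 0.965,"z": -0.86,"wx": 0.0,"wy": 0.0,"wz": 0.0,"grip": 25},
  {"x": 0.635,"y": 0.965,"z": -0.86,"wx": 0.0,"wy": 0.0,"wz": 0.0,"grip": 25},
  {"x": 0.635,"y": 0.965,"z": -0.86,"wx": 0.0,"wy": 0.0,"wz": 0.0,"grip": 25},
  {"x": 0.635,"y": 0.965,"z": -0.86,"wx": 0.0,"wy": 0.0,"wz": 0.0,"grip": 25},
  {"x": 0.635,"y": 0.965,"z": -0.86,"wx": 0.0,"wy": 0.0,"wz": 0.0,"grip": 25},
])

```text
time: 3.08
tool_pos: [0.5288, -0.2528, 0.062]
ee_rot: [[0.001, 1.0, 0.004], [1.0, -0.001, -0.002], [-0.002, 0.004, -1.0]]
wrist_force: [-0.2, -0.7, 6.1]
finger_gap: 0.0312
```

```bash
python3 - <<'E'
from h import *
s=manip.snapshot("side"); crop(s,320,130,460,260,5,"b1.png")
st=manip.state();print(st["time"],st["tool_pos"],st["wrist_force"],st["finger_gap"])
E
```

```text
3.125 [ 0.52883191 -0.25286657  0.06207163] [-0.03536557  0.32441229  7.31830643] 0.031148486867852477
```

View pics/b1.png

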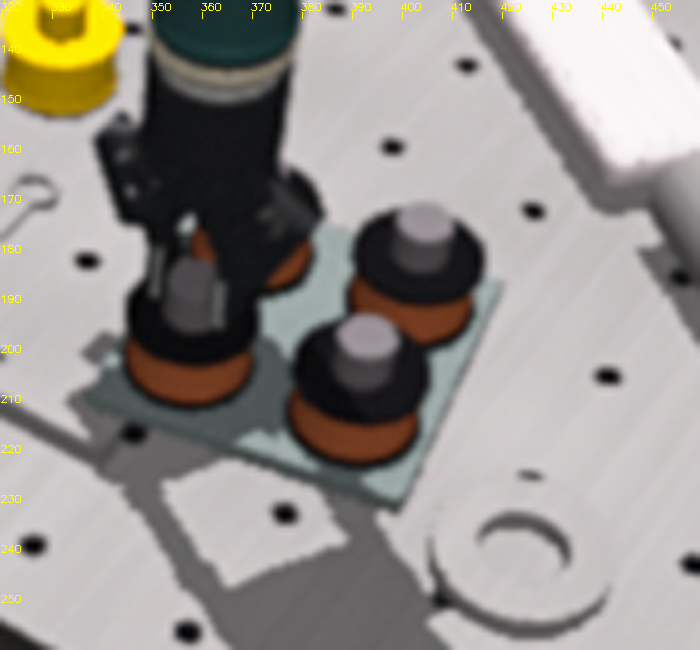

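The open fingers straddle the neck; the gap is 31 mm, with the tips lightly touching the flange. I'll lift and carry.

send_rows([
  {"x": 0.0,"y": 0.0,"z": 0.02,"wx": 0.0,"wy": 0.0,"wz": 0.0,"grip": 25},
  {"x": 0.0,"y": 0.0,"z": 0.15,"wx": 0.0,"wy": 0.0,"wz": 0.0,"grip": 25},
  {"x": 0.0,"y": 0.0,"z": 0.3,"wx": 0.0,"wy": 0.0,"wz": 0.0,"grip": 25},
  {"x": 0.0,"y": 0.0,"z": 0.45,"wx": 0.0,"wy": 0.0,"wz": 0.0,"grip": 25},
  {"x": 0.0,"y": 0.0,"z": 0.55,"wx": 0.0,"wy": 0.0,"wz": 0.0,"grip": 25},
  {"x": 0.0,"y": 0.15,"z": 0.55,"wx": 0.0,"wy": 0.0,"wz": 0.0,"grip": 25},
  {"x": 0.0,"y": 0.4,"z": 0.55,"wx": 0.0,"wy": 0.0,"wz": 0.0,"grip": 25},
  {"x": 0.0,"y": 0.65,"z": 0.55,"wx": 0.0,"wy": 0.0,"wz": 0.0,"grip": 25},
  {"x": 0.0,"y": 0.9,"z": 0.55,"wx": 0.0,"wy": 0.0,"wz": 0.0,"grip": 25},
  {"x": 0.0,"y": 1.0,"z": 0.55,"wx": 0.0,"wy": 0.0,"wz": 0.0,"grip": 25},
], newtons=80)

```text
time: 4.38
tool_pos: [0.5256, -0.0491, 0.1683]
ee_rot: [[-0.001, 1.0, -0.002], [1.0, 0.001, 0.001], [0.001, -0.002, -1.0]]
wrist_force: [-0.6, -0.7, -6.1]
finger_gap: 0.0305
```

send_rows([
  {"x": 0.0,"y": 0.25,"z": 0.0,"wx": 0.0,"wy": 0.0,"wz": 0.0,"grip": 25},
  {"x": 0.0,"y": 0.5,"z": 0.0,"wx": 0.0,"wy": 0.0,"wz": 0.0,"grip": 25},
  {"x": 0.0,"y": 0.75,"z": 0.0,"wx": 0.0,"wy": 0.0,"wz": 0.0,"grip": 25},
  {"x": 0.0,"y": 1.0,"z": 0.0,"wx": 0.0,"wy": 0.0,"wz": 0.0,"grip": 25},
])

```text
time: 4.88
tool_pos: [0.5265, 0.1492, 0.1687]
ee_rot: [[0.001, 1.0, -0.001], [1.0, -0.001, -0.001], [-0.001, -0.001, -1.0]]
wrist_force: [1.1, 0.6, -5.8]
finger_gap: 0.03
```

send_rows([
  {"x": 0.02,"y": 0.25,"z": 0.0,"wx": 0.0,"wy": 0.0,"wz": 0.0,"grip": 25},
  {"x": 0.04,"y": 0.5,"z": 0.0,"wx": 0.0,"wy": 0.0,"wz": 0.0,"grip": 25},
  {"x": 0.06,"y": 0.75,"z": 0.0,"wx": 0.0,"wy": 0.0,"wz": 0.0,"grip": 25},
  {"x": 0.06,"y": 1.0,"z": 0.0,"wx": 0.0,"wy": 0.0,"wz": 0.0,"grip": 25},
  {"x": 0.06,"y": 1.0,"z": 0.0,"wx": 0.0,"wy": 0.0,"wz": 0.0,"grip": 25},
])

```text
time: 5.5
tool_pos: [0.5386, 0.3514, 0.1685]
ee_rot: [[-0.003, 1.0, -0.001], [1.0, 0.003, 0.001], [0.001, -0.001, -1.0]]
wrist_force: [0.3, -1.5, -6.2]
finger_gap: 0.0304
```

```bash
python3 - <<'E'
from h import *
s=manip.snapshot("top"); cv2.imwrite("pics/c1t.png",s["frame"][:,:,::-1])
s=manip.snapshot("side"); cv2.imwrite("pics/c1.png",s["frame"][:,:,::-1])
E
```

```text
(no output)
```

View pics/c1.png

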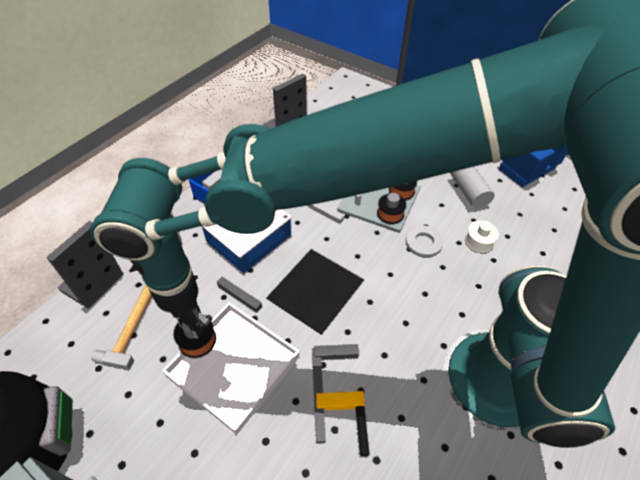

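View pics/c1t.png

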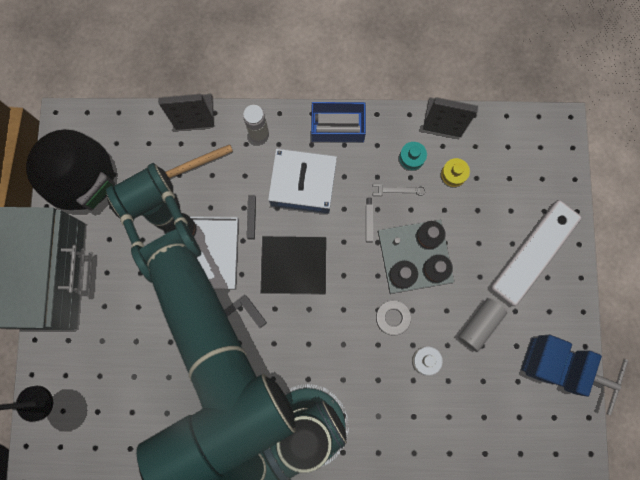

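send_rows([
  {"x": 0.0,"y": 0.1,"z": -0.2,"wx": 0.0,"wy": 0.0,"wz": 0.0,"grip": 25},
  {"x": 0.0,"y": 0.1,"z": -0.4,"wx": 0.0,"wy": 0.0,"wz": 0.0,"grip": 25},
  {"x": 0.0,"y": 0.1,"z": -0.5,"wx": 0.0,"wy": 0.0,"wz": 0.0,"grip": 25},
  {"x": 0.0,"y": 0.1,"z": -0.55,"wx": 0.0,"wy": 0.0,"wz": 0.0,"grip": 25},
  {"x": 0.0,"y": 0.1,"z": -0.575,"wx": 0.0,"wy": 0.0,"wz": 0.0,"grip": 25},
  {"x": 0.0,"y": 0.1,"z": -0.575,"wx": 0.0,"wy": 0.0,"wz": 0.0,"grip": 25},
  {"x": 0.0,"y": 0.1,"z": -0.575,"wx": 0.0,"wy": 0.0,"wz": 0.0,"grip": 90},
  {"x": 0.0,"y": 0.1,"z": -0.575,"wx": 0.0,"wy": 0.0,"wz": 0.0,"grip": 90},
  {"x": 0.0,"y": 0.1,"z": -0.575,"wx": 0.0,"wy": 0.0,"wz": 0.0,"grip": 90},
  {"x": 0.0,"y": 0.1,"z": -0.5,"wx": 0.0,"wy": 0.0,"wz": 0.0,"grip": 100},
  {"x": 0.0,"y": 0.1,"z": -0.35,"wx": 0.0,"wy": 0.0,"wz": 0.0,"grip": 100},
  {"x": 0.0,"y": 0.1,"z": -0.1,"wx": 0.0,"wy": 0.0,"wz": 0.0,"grip": 100},
  {"x": 0.0,"y": -0.1,"z": 0.0,"wx": 0.0,"wy": 0.0,"wz": 0.0,"grip": 100},
  {"x": 0.0,"y": -0.4,"z": 0.0,"wx": 0.0,"wy": 0.0,"wz": 0.0,"grip": 100},
  {"x": 0.0,"y": -0.7,"z": 0.0,"wx": 0.0,"wy": 0.0,"wz": 0.0,"grip": 100},
  {"x": 0.0,"y": -1.0,"z": 0.0,"wx": 0.0,"wy": 0.0,"wz": 0.0,"grip": 100},
])

```text
time: 7.6
tool_pos: [0.5393, 0.1468, 0.171]
ee_rot: [[-0.0, 1.0, 0.002], [1.0, 0.0, 0.0], [0.0, 0.002, -1.0]]
wrist_force: [1.3, -1.1, -0.1]
finger_gap: 0.0856
```

```bash
python3 - <<'E'
from h import *
s=manip.snapshot("top"); crop(s,155,205,335,305,4,"d1.png")
s=manip.snapshot("side"); cv2.imwrite("pics/d1s.png",s["frame"][:,:,::-1])
E
```

```text
(no output)
```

View pics/d1.png

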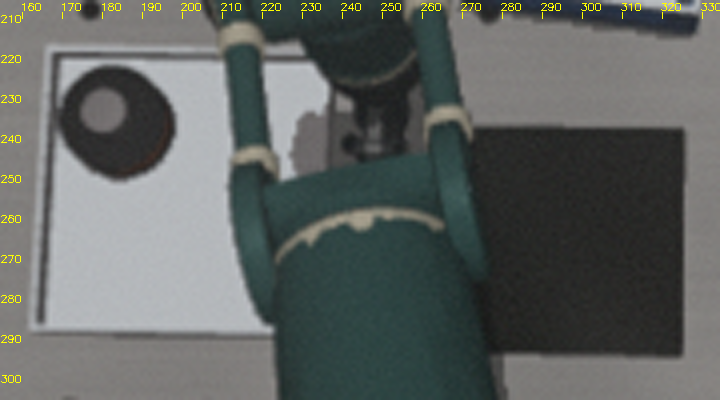

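View pics/d1s.png

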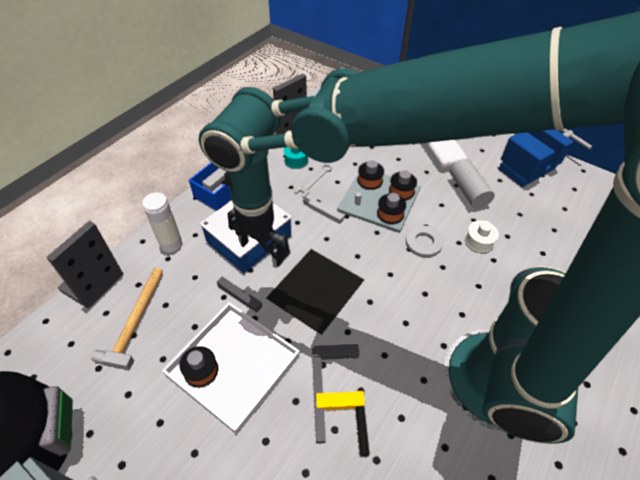

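send_rows([
  {"x": -0.15,"y": -0.25,"z": 0.0,"wx": 0.0,"wy": 0.0,"wz": 0.0,"grip": 100},
  {"x": -0.3,"y": -0.5,"z": 0.0,"wx": 0.0,"wy": 0.0,"wz": 0.0,"grip": 100},
  {"x": -0.45,"y": -0.75,"z": 0.0,"wx": 0.0,"wy": 0.0,"wz": 0.0,"grip": 100},
  {"x": -0.55,"y": -1.0,"z": 0.0,"wx": 0.0,"wy": 0.0,"wz": 0.0,"grip": 100},
])

```text
time: 8.2
tool_pos: [0.4283, -0.0524, 0.1704]
ee_rot: [[-0.0, 1.0, 0.002], [1.0, 0.0, -0.0], [-0.0, 0.002, -1.0]]
wrist_force: [1.9, 0.5, -0.3]
finger_gap: 0.0854
```

```bash
python3 - <<'E'
from h import *
s=manip.snapshot("top"); crop(s,365,210,465,300,7,"e1.png",px(s,[[.5453,-.3499,.082],[.4288,-.2697,.082],[.4473,-.3681,.082]]))
E
```

```text
(no output)
```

View pics/e1.png

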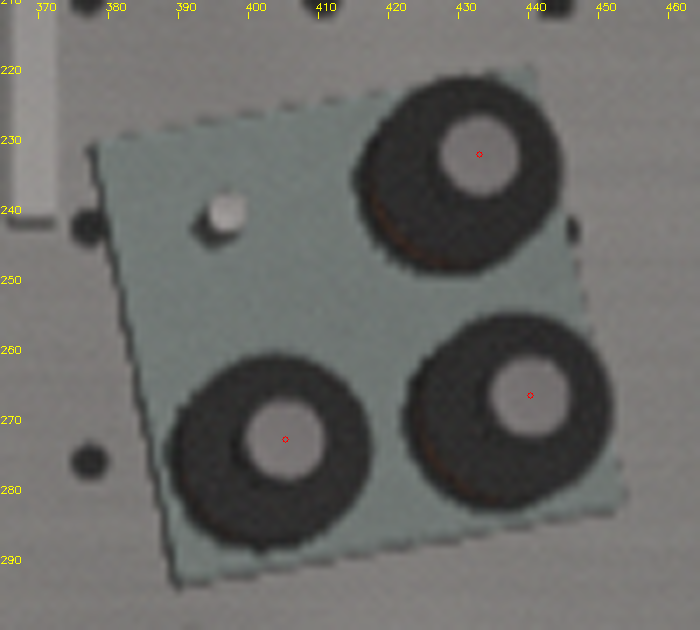

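All three remaining spools sit on their predicted centres, red dots included. I'll go on to the one at (405,272).

send_rows([
  {"x": 0.0,"y": -0.25,"z": 0.0,"wx": 0.0,"wy": 0.0,"wz": 0.0,"grip": 100},
  {"x": 0.0,"y": -0.5,"z": 0.0,"wx": 0.0,"wy": 0.0,"wz": 0.0,"grip": 100},
  {"x": 0.0,"y": -0.75,"z": 0.0,"wx": 0.0,"wy": 0.0,"wz": 0.0,"grip": 100},
  {"x": 0.0,"y": -1.0,"z": 0.0,"wx": 0.0,"wy": 0.0,"wz": 0.0,"grip": 100},
])

```text
time: 8.75
tool_pos: [0.43, -0.253, 0.1706]
ee_rot: [[0.001, 1.0, 0.002], [1.0, -0.001, -0.001], [-0.001, 0.002, -1.0]]
wrist_force: [0.4, -0.3, 0.1]
finger_gap: 0.0853
```

send_rows([
  {"x": 0.0,"y": -0.09,"z": 0.0,"wx": 0.0,"wy": 0.0,"wz": 0.0,"grip": 100},
  {"x": 0.0,"y": -0.09,"z": -0.25,"wx": 0.0,"wy": 0.0,"wz": 0.0,"grip": 100},
  {"x": 0.0,"y": -0.09,"z": -0.5,"wx": 0.0,"wy": 0.0,"wz": 0.0,"grip": 100},
  {"x": 0.0,"y": -0.09,"z": -0.53,"wx": 0.0,"wy": 0.0,"wz": 0.0,"grip": 100},
  {"x": 0.0,"y": -0.09,"z": -0.53,"wx": 0.0,"wy": 0.0,"wz": 0.0,"grip": 25},
  {"x": 0.0,"y": -0.09,"z": -0.53,"wx": 0.0,"wy": 0.0,"wz": 0.0,"grip": 25},
  {"x": 0.0,"y": -0.09,"z": -0.53,"wx": 0.0,"wy": 0.0,"wz": 0.0,"grip": 25},
  {"x": 0.0,"y": -0.09,"z": -0.53,"wx": 0.0,"wy": 0.0,"wz": 0.0,"grip": 25},
  {"x": 0.0,"y": -0.09,"z": -0.53,"wx": 0.0,"wy": 0.0,"wz": 0.0,"grip": 25},
  {"x": 0.0,"y": -0.09,"z": -0.53,"wx": 0.0,"wy": 0.0,"wz": 0.0,"grip": 25},
])

```text
time: 10.0
tool_pos: [0.4304, -0.2705, 0.0658]
ee_rot: [[0.001, 1.0, 0.003], [1.0, -0.001, -0.002], [-0.002, 0.003, -1.0]]
wrist_force: [-1.5, 2.0, 6.5]
finger_gap: 0.0301
```

send_rows([
  {"x": 0.0,"y": 0.0,"z": 0.02,"wx": 0.0,"wy": 0.0,"wz": 0.0,"grip": 25},
  {"x": 0.0,"y": 0.0,"z": 0.15,"wx": 0.0,"wy": 0.0,"wz": 0.0,"grip": 25},
  {"x": 0.0,"y": 0.0,"z": 0.3,"wx": 0.0,"wy": 0.0,"wz": 0.0,"grip": 25},
  {"x": 0.0,"y": 0.0,"z": 0.45,"wx": 0.0,"wy": 0.0,"wz": 0.0,"grip": 25},
  {"x": 0.0,"y": 0.05,"z": 0.53,"wx": 0.0,"wy": 0.0,"wz": 0.0,"grip": 25},
  {"x": 0.0,"y": 0.2,"z": 0.53,"wx": 0.0,"wy": 0.0,"wz": 0.0,"grip": 25},
  {"x": 0.0,"y": 0.45,"z": 0.53,"wx": 0.0,"wy": 0.0,"wz": 0.0,"grip": 25},
  {"x": 0.0,"y": 0.7,"z": 0.53,"wx": 0.0,"wy": 0.0,"wz": 0.0,"grip": 25},
  {"x": 0.0,"y": 1.0,"z": 0.53,"wx": 0.0,"wy": 0.0,"wz": 0.0,"grip": 25},
])

```text
time: 11.12
tool_pos: [0.4279, -0.0679, 0.1685]
ee_rot: [[0.002, 1.0, -0.001], [1.0, -0.002, 0.001], [0.001, -0.001, -1.0]]
wrist_force: [1.4, 0.6, -4.5]
finger_gap: 0.0296
```

send_rows([
  {"x": 0.0,"y": 0.25,"z": 0.0,"wx": 0.0,"wy": 0.0,"wz": 0.0,"grip": 25},
  {"x": 0.0,"y": 0.5,"z": 0.0,"wx": 0.0,"wy": 0.0,"wz": 0.0,"grip": 25},
  {"x": 0.0,"y": 0.75,"z": 0.0,"wx": 0.0,"wy": 0.0,"wz": 0.0,"grip": 25},
  {"x": 0.0,"y": 1.0,"z": 0.0,"wx": 0.0,"wy": 0.0,"wz": 0.0,"grip": 25},
])

```text
time: 11.62
tool_pos: [0.4274, 0.1321, 0.1685]
ee_rot: [[0.001, 1.0, -0.001], [1.0, -0.001, -0.0], [-0.0, -0.001, -1.0]]
wrist_force: [1.8, 0.1, -4.1]
finger_gap: 0.0302
```

send_rows([
  {"x": 0.02,"y": 0.25,"z": 0.0,"wx": 0.0,"wy": 0.0,"wz": 0.0,"grip": 25},
  {"x": 0.04,"y": 0.5,"z": 0.0,"wx": 0.0,"wy": 0.0,"wz": 0.0,"grip": 25},
  {"x": 0.05,"y": 0.75,"z": 0.0,"wx": 0.0,"wy": 0.0,"wz": 0.0,"grip": 25},
  {"x": 0.05,"y": 0.95,"z": 0.0,"wx": 0.0,"wy": 0.0,"wz": 0.0,"grip": 25},
  {"x": 0.05,"y": 1.0,"z": 0.0,"wx": 0.0,"wy": 0.0,"wz": 0.0,"grip": 25},
])

```text
time: 12.25
tool_pos: [0.4375, 0.3325, 0.1683]
ee_rot: [[-0.002, 1.0, -0.002], [1.0, 0.002, -0.0], [-0.0, -0.002, -1.0]]
wrist_force: [-0.4, -0.2, -5.2]
finger_gap: 0.0303
```

send_rows([
  {"x": 0.0,"y": 0.1,"z": -0.1,"wx": 0.0,"wy": 0.0,"wz": 0.0,"grip": 25},
  {"x": 0.0,"y": 0.185,"z": -0.3,"wx": 0.0,"wy": 0.0,"wz": 0.0,"grip": 25},
  {"x": 0.0,"y": 0.185,"z": -0.47,"wx": 0.0,"wy": 0.0,"wz": 0.0,"grip": 25},
  {"x": 0.0,"y": 0.185,"z": -0.54,"wx": 0.0,"wy": 0.0,"wz": 0.0,"grip": 25},
  {"x": 0.0,"y": 0.185,"z": -0.57,"wx": 0.0,"wy": 0.0,"wz": 0.0,"grip": 25},
  {"x": 0.0,"y": 0.185,"z": -0.57,"wx": 0.0,"wy": 0.0,"wz": 0.0,"grip": 25},
  {"x": 0.0,"y": 0.185,"z": -0.57,"wx": 0.0,"wy": 0.0,"wz": 0.0,"grip": 90},
  {"x": 0.0,"y": 0.185,"z": -0.57,"wx": 0.0,"wy": 0.0,"wz": 0.0,"grip": 90},
  {"x": 0.0,"y": 0.185,"z": -0.57,"wx": 0.0,"wy": 0.0,"wz": 0.0,"grip": 90},
  {"x": 0.0,"y": 0.185,"z": -0.5,"wx": 0.0,"wy": 0.0,"wz": 0.0,"grip": 100},
  {"x": 0.0,"y": 0.185,"z": -0.35,"wx": 0.0,"wy": 0.0,"wz": 0.0,"grip": 100},
  {"x": 0.0,"y": 0.185,"z": -0.1,"wx": 0.0,"wy": 0.0,"wz": 0.0,"grip": 100},
  {"x": 0.0,"y": 0.0,"z": 0.0,"wx": 0.0,"wy": 0.0,"wz": 0.0,"grip": 100},
  {"x": 0.0,"y": -0.3,"z": 0.0,"wx": 0.0,"wy": 0.0,"wz": 0.0,"grip": 100},
  {"x": 0.0,"y": -0.6,"z": 0.0,"wx": 0.0,"wy": 0.0,"wz": 0.0,"grip": 100},
  {"x": 0.0,"y": -0.85,"z": 0.0,"wx": 0.0,"wy": 0.0,"wz": 0.0,"grip": 100},
])

```text
time: 14.25
tool_pos: [0.4391, 0.1586, 0.1706]
ee_rot: [[0.001, 1.0, 0.002], [1.0, -0.001, 0.0], [0.0, 0.002, -1.0]]
wrist_force: [0.9, 0.5, -0.1]
finger_gap: 0.0853
```

send_rows([
  {"x": 0.12,"y": -0.25,"z": 0.0,"wx": 0.0,"wy": 0.0,"wz": 0.0,"grip": 100},
  {"x": 0.24,"y": -0.5,"z": 0.0,"wx": 0.0,"wy": 0.0,"wz": 0.0,"grip": 100},
  {"x": 0.36,"y": -0.75,"z": 0.0,"wx": 0.0,"wy": 0.0,"wz": 0.0,"grip": 100},
  {"x": 0.53,"y": -1.0,"z": 0.0,"wx": 0.0,"wy": 0.0,"wz": 0.0,"grip": 100},
])

```text
time: 14.75
tool_pos: [0.5457, -0.0414, 0.1707]
ee_rot: [[0.001, 1.0, 0.002], [1.0, -0.001, 0.0], [0.0, 0.002, -1.0]]
wrist_force: [0.3, 0.6, 0.2]
finger_gap: 0.0851
```

```bash
python3 - <<'E'
from h import *
s=manip.snapshot("top"); crop(s,155,140,465,310,2.5,"f1.png",px(s,[[.5453,-.3499,.082],[.4473,-.3681,.082],[.539,.369,.073],[.439,.369,.073]]))
E
```

```text
(no output)
```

View pics/f1.png

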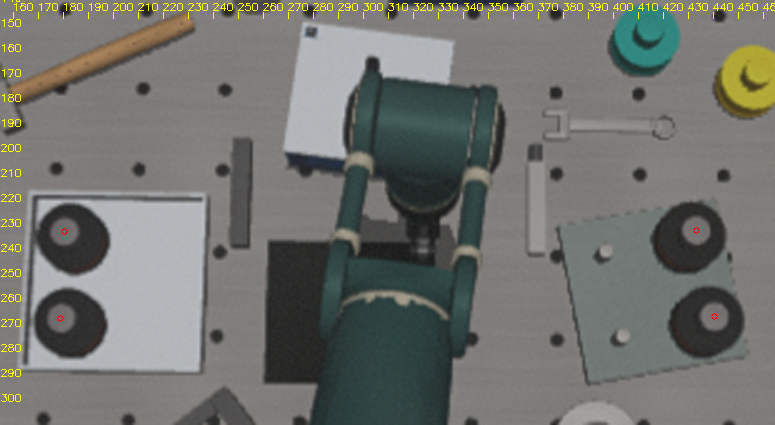

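Two spools stand in the tray at their targets and the other two are unmoved.

send_rows([
  {"x": 0.0,"y": -0.25,"z": 0.0,"wx": 0.0,"wy": 0.0,"wz": 0.0,"grip": 100},
  {"x": 0.0,"y": -0.5,"z": 0.0,"wx": 0.0,"wy": 0.0,"wz": 0.0,"grip": 100},
  {"x": 0.0,"y": -0.75,"z": 0.0,"wx": 0.0,"wy": 0.0,"wz": 0.0,"grip": 100},
  {"x": 0.0,"y": -1.0,"z": 0.0,"wx": 0.0,"wy": 0.0,"wz": 0.0,"grip": 100},
])

```text
time: 15.3
tool_pos: [0.5452, -0.2411, 0.1705]
ee_rot: [[0.001, 1.0, 0.001], [1.0, -0.001, -0.0], [-0.0, 0.001, -1.0]]
wrist_force: [0.9, 0.1, -0.9]
finger_gap: 0.0856
```

send_rows([
  {"x": 0.0,"y": -0.25,"z": 0.0,"wx": 0.0,"wy": 0.0,"wz": 0.0,"grip": 100},
  {"x": 0.0,"y": -0.55,"z": 0.0,"wx": 0.0,"wy": 0.0,"wz": 0.0,"grip": 100},
  {"x": 0.0,"y": -0.55,"z": -0.1,"wx": 0.0,"wy": 0.0,"wz": 0.0,"grip": 100},
  {"x": 0.0,"y": -0.55,"z": -0.3,"wx": 0.0,"wy": 0.0,"wz": 0.0,"grip": 100},
  {"x": 0.0,"y": -0.55,"z": -0.5,"wx": 0.0,"wy": 0.0,"wz": 0.0,"grip": 100},
  {"x": 0.0,"y": -0.55,"z": -0.53,"wx": 0.0,"wy": 0.0,"wz": 0.0,"grip": 100},
  {"x": 0.0,"y": -0.55,"z": -0.53,"wx": 0.0,"wy": 0.0,"wz": 0.0,"grip": 25},
  {"x": 0.0,"y": -0.55,"z": -0.53,"wx": 0.0,"wy": 0.0,"wz": 0.0,"grip": 25},
  {"x": 0.0,"y": -0.55,"z": -0.53,"wx": 0.0,"wy": 0.0,"wz": 0.0,"grip": 25},
  {"x": 0.0,"y": -0.55,"z": -0.53,"wx": 0.0,"wy": 0.0,"wz": 0.0,"grip": 25},
  {"x": 0.0,"y": -0.55,"z": -0.53,"wx": 0.0,"wy": 0.0,"wz": 0.0,"grip": 25},
  {"x": 0.0,"y": -0.55,"z": -0.53,"wx": 0.0,"wy": 0.0,"wz": 0.0,"grip": 25},
  {"x": 0.0,"y": -0.55,"z": -0.5,"wx": 0.0,"wy": 0.0,"wz": 0.0,"grip": 25},
  {"x": 0.0,"y": -0.55,"z": -0.38,"wx": 0.0,"wy": 0.0,"wz": 0.0,"grip": 25},
  {"x": 0.0,"y": -0.55,"z": -0.23,"wx": 0.0,"wy": 0.0,"wz": 0.0,"grip": 25},
  {"x": 0.0,"y": -0.55,"z": -0.1,"wx": 0.0,"wy": 0.0,"wz": 0.0,"grip": 25},
  {"x": 0.0,"y": -0.5,"z": 0.0,"wx": 0.0,"wy": 0.0,"wz": 0.0,"grip": 25},
  {"x": 0.0,"y": -0.3,"z": 0.0,"wx": 0.0,"wy": 0.0,"wz": 0.0,"grip": 25},
  {"x": 0.0,"y": 0.0,"z": 0.0,"wx": 0.0,"wy": 0.0,"wz": 0.0,"grip": 25},
  {"x": 0.0,"y": 0.25,"z": 0.0,"wx": 0.0,"wy": 0.0,"wz": 0.0,"grip": 25},
])

```text
time: 17.8
tool_pos: [0.5436, -0.187, 0.1684]
ee_rot: [[0.001, 1.0, -0.002], [1.0, -0.001, 0.002], [0.002, -0.002, -1.0]]
wrist_force: [0.7, -0.1, -4.5]
finger_gap: 0.03
```

send_rows([
  {"x": 0.0,"y": 0.25,"z": 0.0,"wx": 0.0,"wy": 0.0,"wz": 0.0,"grip": 25},
  {"x": 0.0,"y": 0.5,"z": 0.0,"wx": 0.0,"wy": 0.0,"wz": 0.0,"grip": 25},
  {"x": 0.0,"y": 0.75,"z": 0.0,"wx": 0.0,"wy": 0.0,"wz": 0.0,"grip": 25},
  {"x": -0.03,"y": 1.0,"z": 0.0,"wx": 0.0,"wy": 0.0,"wz": 0.0,"grip": 25},
])

```text
time: 18.3
tool_pos: [0.5378, 0.0124, 0.1687]
ee_rot: [[0.001, 1.0, -0.001], [1.0, -0.001, 0.0], [0.0, -0.001, -1.0]]
wrist_force: [0.5, 0.3, -4.1]
finger_gap: 0.0301
```

send_rows([
  {"x": 0.0,"y": 0.25,"z": 0.0,"wx": 0.0,"wy": 0.0,"wz": 0.0,"grip": 25},
  {"x": 0.0,"y": 0.5,"z": 0.0,"wx": 0.0,"wy": 0.0,"wz": 0.0,"grip": 25},
  {"x": 0.0,"y": 0.75,"z": 0.0,"wx": 0.0,"wy": 0.0,"wz": 0.0,"grip": 25},
  {"x": 0.0,"y": 1.0,"z": 0.0,"wx": 0.0,"wy": 0.0,"wz": 0.0,"grip": 25},
])

```text
time: 18.8
tool_pos: [0.5374, 0.212, 0.1686]
ee_rot: [[0.001, 1.0, -0.002], [1.0, -0.001, -0.001], [-0.001, -0.002, -1.0]]
wrist_force: [0.8, -0.2, -4.3]
finger_gap: 0.0298
```

```bash
python3 - <<'E'
from h import *
s=manip.snapshot("side"); crop(s,130,200,320,440,3,"g1.png")
E
```

```text
(no output)
```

View pics/g1.png

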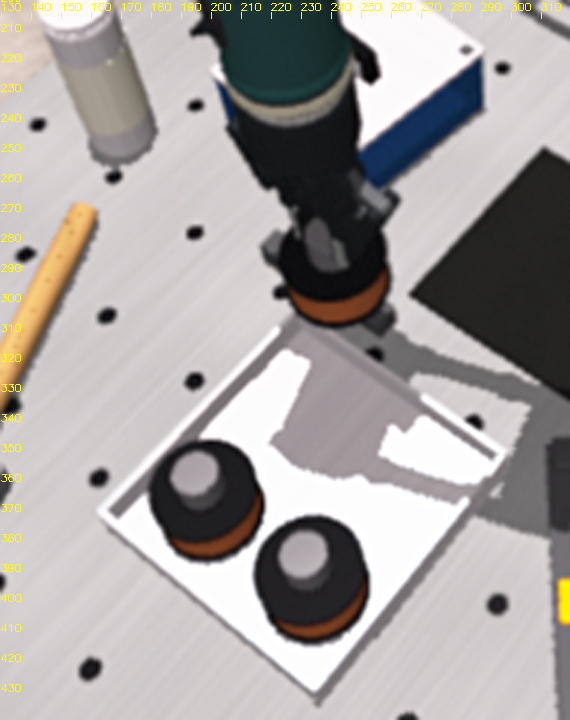

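send_rows([
  {"x": 0.0,"y": 0.15,"z": 0.0,"wx": 0.0,"wy": 0.0,"wz": 0.0,"grip": 25},
  {"x": 0.0,"y": 0.29,"z": -0.1,"wx": 0.0,"wy": 0.0,"wz": 0.0,"grip": 25},
  {"x": 0.0,"y": 0.29,"z": -0.3,"wx": 0.0,"wy": 0.0,"wz": 0.0,"grip": 25},
  {"x": 0.0,"y": 0.29,"z": -0.47,"wx": 0.0,"wy": 0.0,"wz": 0.0,"grip": 25},
  {"x": 0.0,"y": 0.29,"z": -0.54,"wx": 0.0,"wy": 0.0,"wz": 0.0,"grip": 25},
  {"x": 0.0,"y": 0.29,"z": -0.57,"wx": 0.0,"wy": 0.0,"wz": 0.0,"grip": 25},
  {"x": 0.0,"y": 0.29,"z": -0.57,"wx": 0.0,"wy": 0.0,"wz": 0.0,"grip": 25},
  {"x": 0.0,"y": 0.29,"z": -0.57,"wx": 0.0,"wy": 0.0,"wz": 0.0,"grip": 90},
  {"x": 0.0,"y": 0.29,"z": -0.57,"wx": 0.0,"wy": 0.0,"wz": 0.0,"grip": 90},
  {"x": 0.0,"y": 0.29,"z": -0.57,"wx": 0.0,"wy": 0.0,"wz": 0.0,"grip": 90},
  {"x": 0.0,"y": 0.29,"z": -0.5,"wx": 0.0,"wy": 0.0,"wz": 0.0,"grip": 100},
  {"x": 0.0,"y": 0.29,"z": -0.35,"wx": 0.0,"wy": 0.0,"wz": 0.0,"grip": 100},
  {"x": 0.0,"y": 0.29,"z": -0.1,"wx": 0.0,"wy": 0.0,"wz": 0.0,"grip": 100},
  {"x": 0.0,"y": 0.1,"z": 0.0,"wx": 0.0,"wy": 0.0,"wz": 0.0,"grip": 100},
  {"x": 0.0,"y": -0.2,"z": 0.0,"wx": 0.0,"wy": 0.0,"wz": 0.0,"grip": 100},
  {"x": 0.0,"y": -0.5,"z": 0.0,"wx": 0.0,"wy": 0.0,"wz": 0.0,"grip": 100},
  {"x": -0.06,"y": -0.75,"z": 0.0,"wx": 0.0,"wy": 0.0,"wz": 0.0,"grip": 100},
  {"x": -0.16,"y": -1.0,"z": 0.0,"wx": 0.0,"wy": 0.0,"wz": 0.0,"grip": 100},
])

```text
time: 21.1
tool_pos: [0.5074, 0.0086, 0.1707]
ee_rot: [[0.001, 1.0, 0.002], [1.0, -0.001, -0.0], [-0.0, 0.002, -1.0]]
wrist_force: [0.2, -0.5, 0.4]
finger_gap: 0.0854
```

send_rows([
  {"x": -0.1,"y": -0.25,"z": 0.0,"wx": 0.0,"wy": 0.0,"wz": 0.0,"grip": 100},
  {"x": -0.2,"y": -0.5,"z": 0.0,"wx": 0.0,"wy": 0.0,"wz": 0.0,"grip": 100},
  {"x": -0.25,"y": -0.75,"z": 0.0,"wx": 0.0,"wy": 0.0,"wz": 0.0,"grip": 100},
  {"x": -0.3,"y": -1.0,"z": 0.0,"wx": 0.0,"wy": 0.0,"wz": 0.0,"grip": 100},
])

```text
time: 21.6
tool_pos: [0.4468, -0.1914, 0.1708]
ee_rot: [[0.001, 1.0, 0.002], [1.0, -0.001, -0.001], [-0.001, 0.002, -1.0]]
wrist_force: [1.3, 0.8, 0.5]
finger_gap: 0.0852
```

```bash
python3 - <<'E'
from h import *
s=manip.snapshot("top"); crop(s,155,140,465,310,2.5,"h1.png",px(s,[[.4473,-.3681,.082],[.539,.369,.073],[.439,.369,.073],[.539,.269,.073]]))
E
```

```text
(no output)
```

View pics/h1.png

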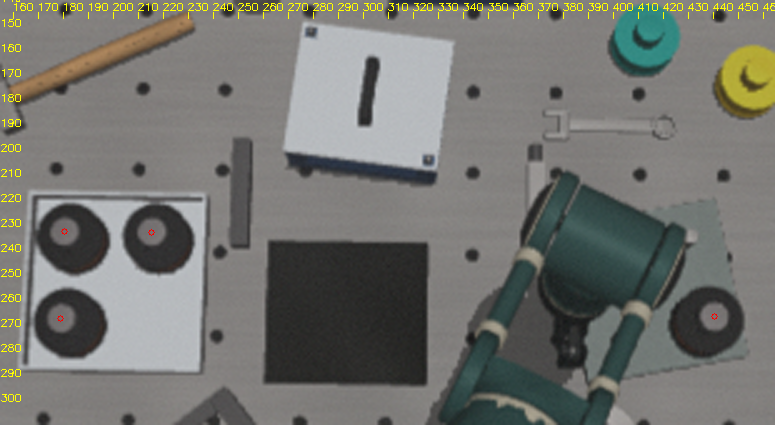

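Three are placed and the last spool (715→(440,266)) is unmoved.

send_rows([
  {"x": 0.0,"y": -0.3,"z": 0.0,"wx": 0.0,"wy": 0.0,"wz": 0.0,"grip": 100},
  {"x": 0.0,"y": -0.6,"z": 0.0,"wx": 0.0,"wy": 0.0,"wz": 0.0,"grip": 100},
  {"x": 0.0,"y": -0.89,"z": 0.0,"wx": 0.0,"wy": 0.0,"wz": 0.0,"grip": 100},
  {"x": 0.0,"y": -0.89,"z": -0.1,"wx": 0.0,"wy": 0.0,"wz": 0.0,"grip": 100},
  {"x": 0.0,"y": -0.89,"z": -0.3,"wx": 0.0,"wy": 0.0,"wz": 0.0,"grip": 100},
  {"x": 0.0,"y": -0.89,"z": -0.5,"wx": 0.0,"wy": 0.0,"wz": 0.0,"grip": 100},
  {"x": 0.0,"y": -0.89,"z": -0.53,"wx": 0.0,"wy": 0.0,"wz": 0.0,"grip": 100},
  {"x": 0.0,"y": -0.89,"z": -0.53,"wx": 0.0,"wy": 0.0,"wz": 0.0,"grip": 25},
  {"x": 0.0,"y": -0.89,"z": -0.53,"wx": 0.0,"wy": 0.0,"wz": 0.0,"grip": 25},
  {"x": 0.0,"y": -0.89,"z": -0.53,"wx": 0.0,"wy": 0.0,"wz": 0.0,"grip": 25},
  {"x": 0.0,"y": -0.89,"z": -0.53,"wx": 0.0,"wy": 0.0,"wz": 0.0,"grip": 25},
  {"x": 0.0,"y": -0.89,"z": -0.53,"wx": 0.0,"wy": 0.0,"wz": 0.0,"grip": 25},
  {"x": 0.0,"y": -0.89,"z": -0.53,"wx": 0.0,"wy": 0.0,"wz": 0.0,"grip": 25},
  {"x": 0.0,"y": -0.89,"z": -0.5,"wx": 0.0,"wy": 0.0,"wz": 0.0,"grip": 25},
  {"x": 0.0,"y": -0.89,"z": -0.38,"wx": 0.0,"wy": 0.0,"wz": 0.0,"grip": 25},
  {"x": 0.0,"y": -0.89,"z": -0.23,"wx": 0.0,"wy": 0.0,"wz": 0.0,"grip": 25},
  {"x": 0.0,"y": -0.89,"z": -0.1,"wx": 0.0,"wy": 0.0,"wz": 0.0,"grip": 25},
  {"x": 0.0,"y": -0.8,"z": 0.0,"wx": 0.0,"wy": 0.0,"wz": 0.0,"grip": 25},
  {"x": 0.0,"y": -0.6,"z": 0.0,"wx": 0.0,"wy": 0.0,"wz": 0.0,"grip": 25},
  {"x": 0.0,"y": -0.3,"z": 0.0,"wx": 0.0,"wy": 0.0,"wz": 0.0,"grip": 25},
])

```text
time: 24.15
tool_pos: [0.4467, -0.2494, 0.1693]
ee_rot: [[0.003, 1.0, 0.0], [1.0, -0.003, -0.0], [-0.0, 0.0, -1.0]]
wrist_force: [0.3, 0.7, -3.3]
finger_gap: 0.0302
```

send_rows([
  {"x": 0.0,"y": 0.25,"z": 0.0,"wx": 0.0,"wy": 0.0,"wz": 0.0,"grip": 25},
  {"x": 0.0,"y": 0.5,"z": 0.0,"wx": 0.0,"wy": 0.0,"wz": 0.0,"grip": 25},
  {"x": 0.0,"y": 0.75,"z": 0.0,"wx": 0.0,"wy": 0.0,"wz": 0.0,"grip": 25},
  {"x": -0.04,"y": 1.0,"z": 0.0,"wx": 0.0,"wy": 0.0,"wz": 0.0,"grip": 25},
])

```text
time: 24.65
tool_pos: [0.4382, -0.0481, 0.1689]
ee_rot: [[0.001, 1.0, -0.001], [1.0, -0.001, 0.0], [0.0, -0.001, -1.0]]
wrist_force: [-0.1, 0.6, -3.7]
finger_gap: 0.0301
```

send_rows([
  {"x": 0.0,"y": 0.25,"z": 0.0,"wx": 0.0,"wy": 0.0,"wz": 0.0,"grip": 25},
  {"x": 0.0,"y": 0.5,"z": 0.0,"wx": 0.0,"wy": 0.0,"wz": 0.0,"grip": 25},
  {"x": 0.0,"y": 0.75,"z": 0.0,"wx": 0.0,"wy": 0.0,"wz": 0.0,"grip": 25},
  {"x": 0.0,"y": 1.0,"z": 0.0,"wx": 0.0,"wy": 0.0,"wz": 0.0,"grip": 25},
])

```text
time: 25.15
tool_pos: [0.4379, 0.1516, 0.1688]
ee_rot: [[0.001, 1.0, -0.001], [1.0, -0.001, -0.001], [-0.001, -0.001, -1.0]]
wrist_force: [1.2, -0.3, -3.3]
finger_gap: 0.0297
```

```bash
python3 - <<'E'
from h import *
s=manip.snapshot("top"); cv2.imwrite("pics/i1t.png",s["frame"][:,:,::-1])
s=manip.snapshot("side"); crop(s,130,200,320,440,3,"i1.png")
E
```

```text
(no output)
```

View pics/i1.png

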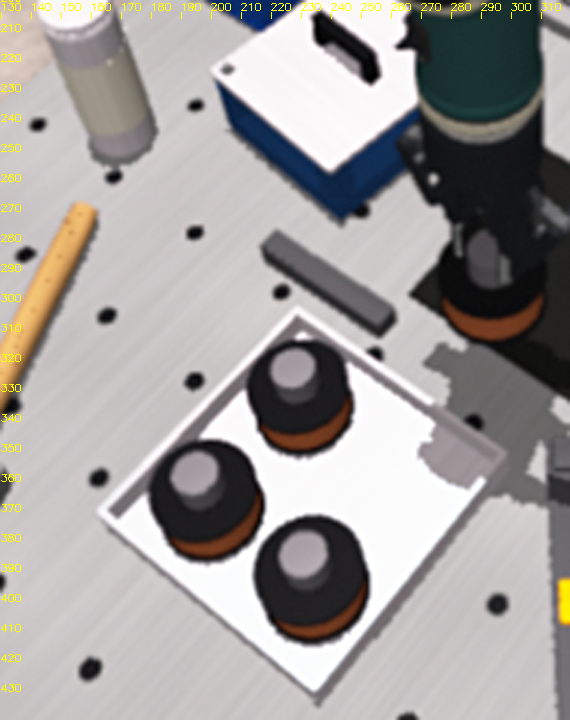

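View pics/i1t.png

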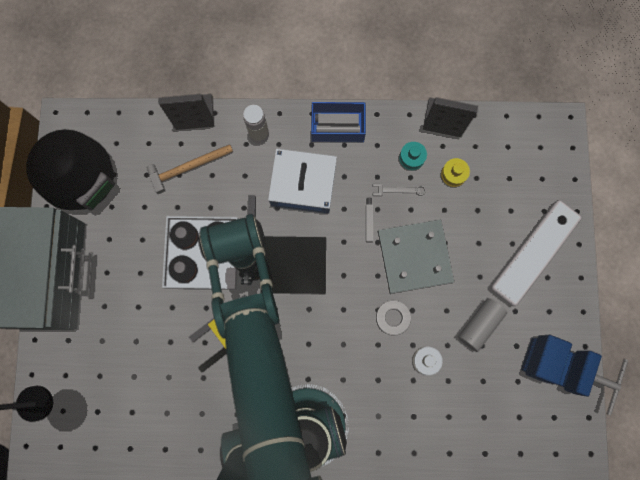

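send_rows([
  {"x": 0.0,"y": 0.25,"z": 0.0,"wx": 0.0,"wy": 0.0,"wz": 0.0,"grip": 25},
  {"x": 0.0,"y": 0.48,"z": 0.0,"wx": 0.0,"wy": 0.0,"wz": 0.0,"grip": 25},
  {"x": 0.0,"y": 0.59,"z": -0.1,"wx": 0.0,"wy": 0.0,"wz": 0.0,"grip": 25},
  {"x": 0.0,"y": 0.59,"z": -0.3,"wx": 0.0,"wy": 0.0,"wz": 0.0,"grip": 25},
  {"x": 0.0,"y": 0.59,"z": -0.47,"wx": 0.0,"wy": 0.0,"wz": 0.0,"grip": 25},
  {"x": 0.0,"y": 0.59,"z": -0.54,"wx": 0.0,"wy": 0.0,"wz": 0.0,"grip": 25},
  {"x": 0.0,"y": 0.59,"z": -0.57,"wx": 0.0,"wy": 0.0,"wz": 0.0,"grip": 25},
  {"x": 0.0,"y": 0.59,"z": -0.57,"wx": 0.0,"wy": 0.0,"wz": 0.0,"grip": 25},
  {"x": 0.0,"y": 0.59,"z": -0.57,"wx": 0.0,"wy": 0.0,"wz": 0.0,"grip": 90},
  {"x": 0.0,"y": 0.59,"z": -0.57,"wx": 0.0,"wy": 0.0,"wz": 0.0,"grip": 90},
  {"x": 0.0,"y": 0.59,"z": -0.57,"wx": 0.0,"wy": 0.0,"wz": 0.0,"grip": 90},
  {"x": 0.0,"y": 0.59,"z": -0.5,"wx": 0.0,"wy": 0.0,"wz": 0.0,"grip": 100},
  {"x": 0.0,"y": 0.59,"z": -0.35,"wx": 0.0,"wy": 0.0,"wz": 0.0,"grip": 100},
  {"x": 0.0,"y": 0.59,"z": -0.1,"wx": 0.0,"wy": 0.0,"wz": 0.0,"grip": 100},
  {"x": 0.0,"y": 0.5,"z": 0.1,"wx": 0.0,"wy": 0.0,"wz": 0.0,"grip": 100},
  {"x": 0.0,"y": 0.3,"z": 0.2,"wx": 0.0,"wy": 0.0,"wz": 0.0,"grip": 100},
  {"x": 0.0,"y": 0.0,"z": 0.2,"wx": 0.0,"wy": 0.0,"wz": 0.0,"grip": 100},
  {"x": 0.0,"y": -0.3,"z": 0.2,"wx": 0.0,"wy": 0.0,"wz": 0.0,"grip": 100},
  {"x": 0.0,"y": -0.6,"z": 0.2,"wx": 0.0,"wy": 0.0,"wz": 0.0,"grip": 100},
])

```text
time: 27.62
tool_pos: [0.4391, 0.0287, 0.2108]
ee_rot: [[-0.0, 1.0, 0.003], [1.0, 0.0, -0.0], [-0.0, 0.003, -1.0]]
wrist_force: [0.1, -0.9, -0.3]
finger_gap: 0.0855
```

```bash
python3 - <<'E'
from h import *
s=manip.snapshot("top"); crop(s,155,140,465,310,2.5,"j1.png",px(s,[[.439,.269,.073],[.539,.369,.073],[.439,.369,.073],[.539,.269,.073]]))
s=manip.snapshot("side"); crop(s,130,200,320,440,3,"j1s.png")
E
```

```text
(no output)
```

View pics/j1.png

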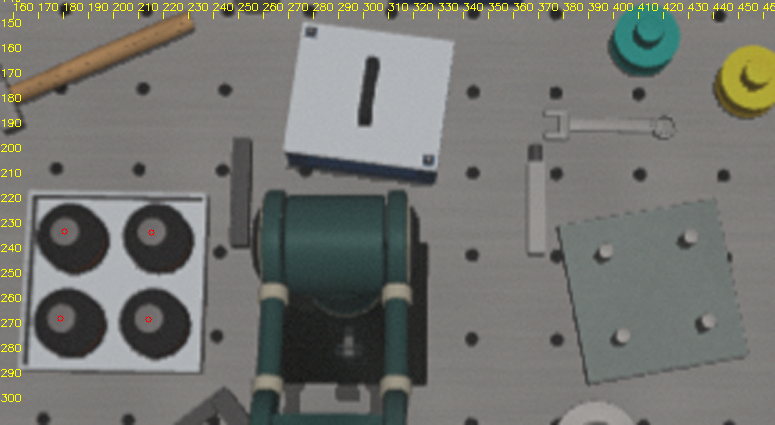

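View pics/j1s.png

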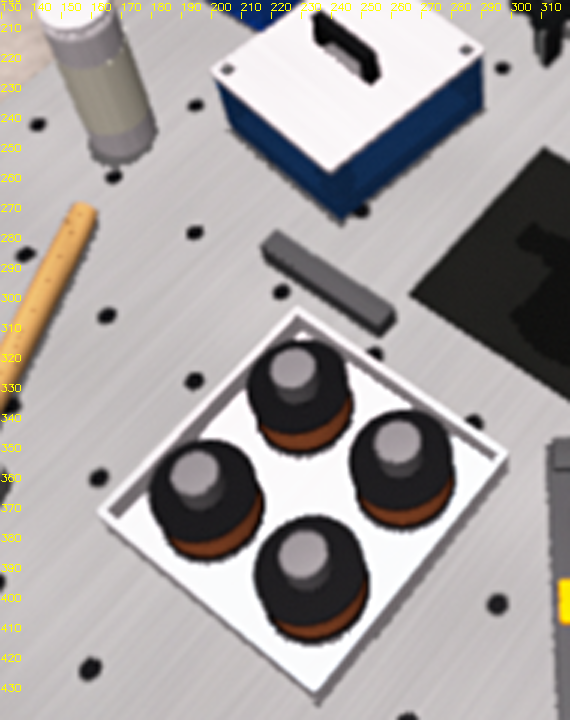

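All four spools stand in the tray at their slots. Now the cover: approach its handle with the jaws across the bar (yaw −7°).

send_rows([
  {"x": 0.15,"y": 0.0,"z": 0.0,"wx": 0.0,"wy": 0.0,"wz": 0.028,"grip": 100},
  {"x": 0.35,"y": 0.0,"z": 0.0,"wx": 0.0,"wy": 0.0,"wz": 0.056,"grip": 100},
  {"x": 0.55,"y": 0.0,"z": 0.0,"wx": 0.0,"wy": 0.0,"wz": 0.084,"grip": 100},
  {"x": 0.75,"y": 0.0,"z": 0.0,"wx": 0.0,"wy": 0.0,"wz": 0.112,"grip": 100},
  {"x": 0.9,"y": -0.035,"z": 0.0,"wx": 0.0,"wy": 0.0,"wz": 0.14,"grip": 100},
  {"x": 1.0,"y": -0.035,"z": 0.0,"wx": 0.0,"wy": 0.0,"wz": 0.168,"grip": 100},
  {"x": 1.0,"y": -0.035,"z": 0.0,"wx": 0.0,"wy": 0.0,"wz": 0.196,"grip": 100},
  {"x": 1.0,"y": -0.035,"z": 0.0,"wx": 0.0,"wy": 0.0,"wz": 0.2306,"grip": 100},
  {"x": 1.0,"y": -0.035,"z": 0.0,"wx": 0.0,"wy": 0.0,"wz": 0.2306,"grip": 100},
  {"x": 1.0,"y": -0.035,"z": 0.0,"wx": 0.0,"wy": 0.0,"wz": 0.2306,"grip": 100},
])

```text
time: 28.98
tool_pos: [0.639, 0.0239, 0.2097]
ee_rot: [[-0.992, 0.124, 0.0], [0.124, 0.992, 0.0], [-0.0, 0.0, -1.0]]
wrist_force: [0.1, 0.4, 0.1]
finger_gap: 0.0853
```

```bash
python3 - <<'E'
from h import *
st=manip.state();print(st["joints"],st["tool_pos"])
# project predicted cover model onto both views with candidates
c=np.array([.7005,.0228]);a=np.radians(-7.);R=np.array([[np.cos(a),-np.sin(a)],[np.sin(a),np.cos(a)]])
P=[]
for dx,dy,z in [(78,89,78),(-78,89,78),(78,-89,78),(-78,-89,78),(37,7,114),(37,-7,114),(-37,7,114),(-37,-7,114),(67,78,87),(-67,-78,87)]:
    P.append([*(c+R@np.array([dx,dy])/1000),z/1000])
s=manip.snapshot("side"); crop(s,190,180,300,280,7,"k1.png",px(s,P))
s=manip.snapshot("top")
import os
s["frame"]=cv2.imread("pics/top0.png")[:,:,::-1]
crop(s,255,140,345,220,8,"k2.png",px(s,P))
E
```

```text
[-1.57974679e-03  2.11109345e-01  1.70882088e+00  1.80652066e-04
  1.22126215e+00 -1.44773284e+00] [0.63902659 0.02394954 0.20972961]
```

View pics/k1.png

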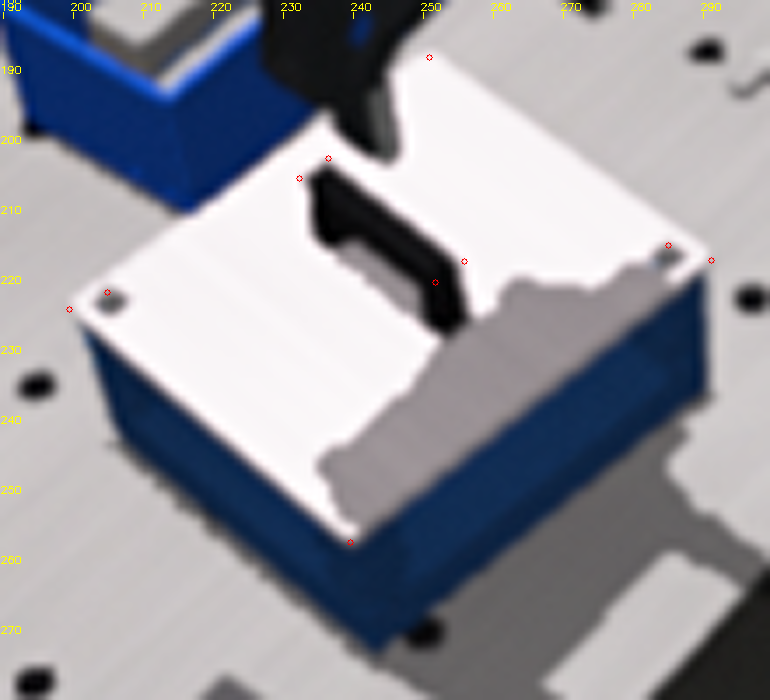

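View pics/k2.png

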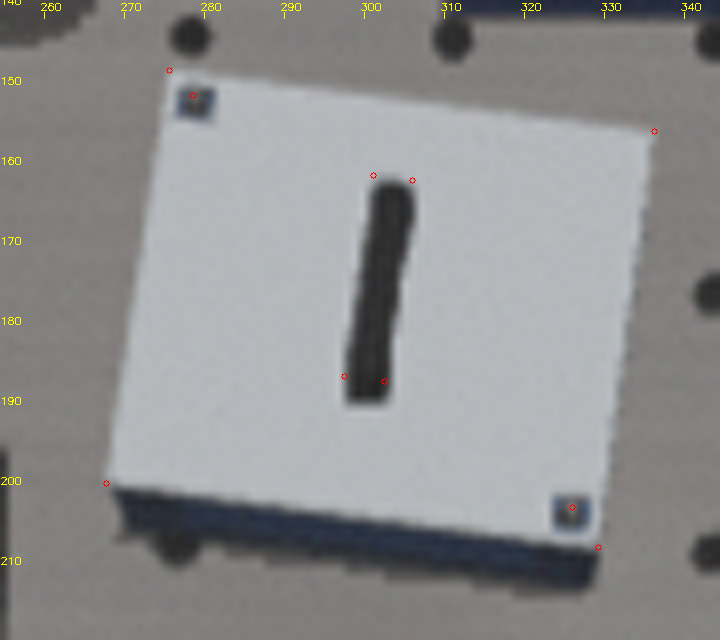

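send_rows([
  {"x": 0.15,"y": 0.0,"z": 0.0,"wx": 0.0,"wy": 0.0,"wz": 0.0,"grip": 100},
  {"x": 0.305,"y": 0.0,"z": 0.0,"wx": 0.0,"wy": 0.0,"wz": 0.0,"grip": 100},
  {"x": 0.305,"y": 0.0,"z": -0.2,"wx": 0.0,"wy": 0.0,"wz": 0.0,"grip": 100},
  {"x": 0.305,"y": 0.0,"z": -0.4,"wx": 0.0,"wy": 0.0,"wz": 0.0,"grip": 100},
  {"x": 0.305,"y": 0.0,"z": -0.55,"wx": 0.0,"wy": 0.0,"wz": 0.0,"grip": 100},
  {"x": 0.305,"y": 0.0,"z": -0.605,"wx": 0.0,"wy": 0.0,"wz": 0.0,"grip": 100},
  {"x": 0.305,"y": 0.0,"z": -0.605,"wx": 0.0,"wy": 0.0,"wz": 0.0,"grip": 60},
  {"x": 0.305,"y": 0.0,"z": -0.605,"wx": 0.0,"wy": 0.0,"wz": 0.0,"grip": 30},
  {"x": 0.305,"y": 0.0,"z": -0.605,"wx": 0.0,"wy": 0.0,"wz": 0.0,"grip": 5},
  {"x": 0.305,"y": 0.0,"z": -0.605,"wx": 0.0,"wy": 0.0,"wz": 0.0,"grip": 5},
  {"x": 0.305,"y": 0.0,"z": -0.605,"wx": 0.0,"wy": 0.0,"wz": 0.0,"grip": 5},
  {"x": 0.305,"y": 0.0,"z": -0.605,"wx": 0.0,"wy": 0.0,"wz": 0.0,"grip": 5},
  {"x": 0.305,"y": 0.0,"z": -0.605,"wx": 0.0,"wy": 0.0,"wz": 0.0,"grip": 5},
])

```text
time: 30.7
tool_pos: [0.7009, 0.0232, 0.0899]
ee_rot: [[-0.992, 0.122, 0.002], [0.122, 0.992, -0.0], [-0.002, 0.0, -1.0]]
wrist_force: [-1.3, -0.3, 5.6]
finger_gap: 0.0121
```

```bash
python3 - <<'E'
from h import *
st=manip.state();print(st["tool_pos"],st["ee_rot"],st["wrist_force"],st["ft_torque"],st["finger_gap"])
E
```

```text
[0.70090421 0.02316366 0.08992982] [[-9.92476106e-01  1.22418760e-01  2.19696459e-03]
 [ 1.22418660e-01  9.92478533e-01 -1.80049637e-04]
 [-2.20248165e-03  9.02544991e-05 -9.99997570e-01]] [-1.2945997  -0.32374559  5.55192304] [-0.14512493  0.12310642  0.05093128] 0.012124064785901145
```

send_rows([
  {"x": 0.0,"y": 0.0,"z": 0.03,"wx": 0.0,"wy": 0.0,"wz": 0.0,"grip": 5},
  {"x": 0.0,"y": 0.0,"z": 0.08,"wx": 0.0,"wy": 0.0,"wz": 0.0,"grip": 5},
  {"x": 0.0,"y": 0.0,"z": 0.15,"wx": 0.0,"wy": 0.0,"wz": 0.0,"grip": 5},
  {"x": 0.0,"y": 0.0,"z": 0.25,"wx": 0.0,"wy": 0.0,"wz": 0.0,"grip": 5},
  {"x": 0.0,"y": 0.0,"z": 0.35,"wx": 0.0,"wy": 0.0,"wz": 0.0,"grip": 5},
  {"x": -0.1,"y": 0.02,"z": 0.35,"wx": 0.0,"wy": 0.0,"wz": 0.0,"grip": 5},
  {"x": -0.25,"y": 0.05,"z": 0.35,"wx": 0.0,"wy": 0.0,"wz": 0.0,"grip": 5},
  {"x": -0.45,"y": 0.08,"z": 0.35,"wx": 0.0,"wy": 0.0,"wz": 0.0,"grip": 5},
  {"x": -0.65,"y": 0.1,"z": 0.35,"wx": 0.0,"wy": 0.0,"wz": 0.0,"grip": 5},
  {"x": -0.85,"y": 0.12,"z": 0.35,"wx": 0.0,"wy": 0.0,"wz": 0.0,"grip": 5},
  {"x": -1.0,"y": 0.125,"z": 0.35,"wx": 0.0,"wy": 0.0,"wz": 0.0,"grip": 5},
  {"x": -1.0,"y": 0.125,"z": 0.35,"wx": 0.0,"wy": 0.0,"wz": 0.0,"grip": 5},
])

```text
time: 32.2
tool_pos: [0.4981, 0.0485, 0.1594]
ee_rot: [[-0.993, 0.122, 0.0], [0.122, 0.993, 0.0], [-0.0, 0.0, -1.0]]
wrist_force: [-0.6, 0.1, -3.4]
finger_gap: 0.0124
```

```bash
python3 - <<'E'
from h import *
st=manip.state();print(st["tool_pos"],st["ee_rot"],st["wrist_force"],st["ft_torque"],st["finger_gap"])
s=manip.snapshot("side"); crop(s,190,150,400,340,3.5,"l1.png")
s=manip.snapshot("top"); crop(s,230,120,380,320,3,"l2.png")
E
```

```text
[0.4980878  0.04848233 0.15944504] [[-9.92536023e-01  1.21951455e-01  2.92101656e-04]
 [ 1.21951479e-01  9.92536061e-01  6.58474402e-05]
 [-2.81891236e-04  1.00978185e-04 -9.99999955e-01]] [-0.62873544  0.05308759 -3.41949608] [ 0.00771346 -0.06858607  0.05205482] 0.012442910666377583
```

View pics/l1.png

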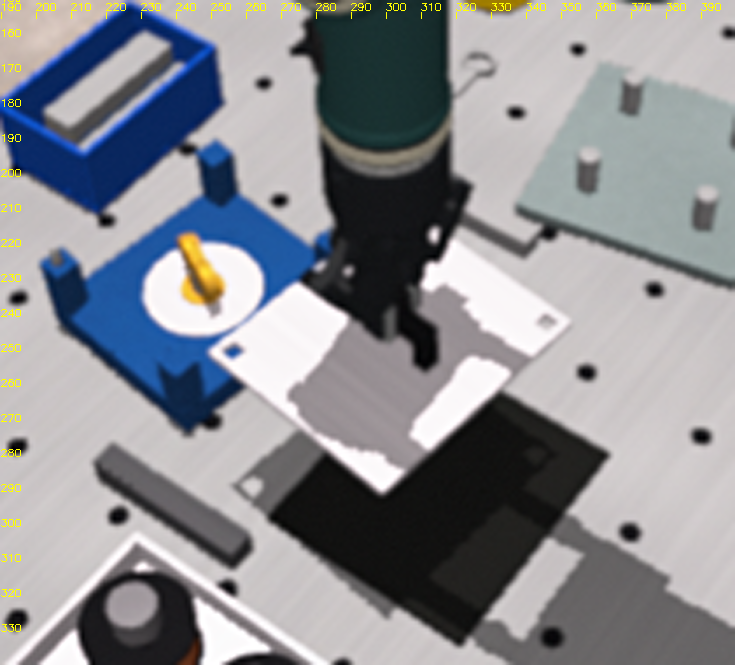

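View pics/l2.png

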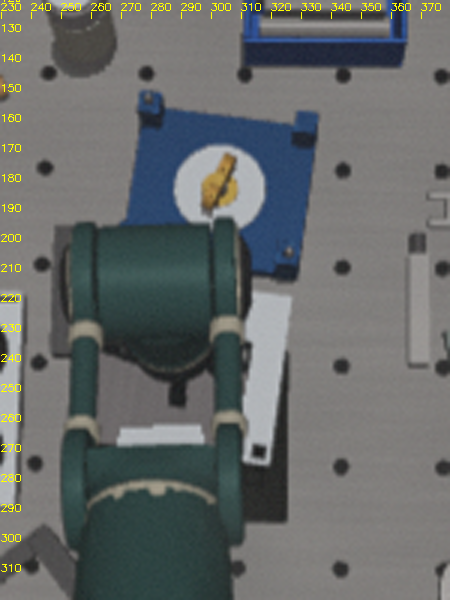

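send_rows([
  {"x": -0.1,"y": 0.0,"z": 0.0,"wx": 0.0,"wy": 0.0,"wz": 0.0,"grip": 5},
  {"x": -0.205,"y": 0.0,"z": -0.1,"wx": 0.0,"wy": 0.0,"wz": 0.0,"grip": 5},
  {"x": -0.205,"y": 0.0,"z": -0.25,"wx": 0.0,"wy": 0.0,"wz": 0.0,"grip": 5},
  {"x": -0.205,"y": 0.0,"z": -0.4,"wx": 0.0,"wy": 0.0,"wz": 0.0,"grip": 5},
  {"x": -0.205,"y": 0.0,"z": -0.53,"wx": 0.0,"wy": 0.0,"wz": 0.0,"grip": 5},
  {"x": -0.205,"y": 0.0,"z": -0.62,"wx": 0.0,"wy": 0.0,"wz": 0.0,"grip": 5},
  {"x": -0.205,"y": 0.0,"z": -0.66,"wx": 0.0,"wy": 0.0,"wz": 0.0,"grip": 5},
  {"x": -0.205,"y": 0.0,"z": -0.685,"wx": 0.0,"wy": 0.0,"wz": 0.0,"grip": 5},
  {"x": -0.205,"y": 0.0,"z": -0.685,"wx": 0.0,"wy": 0.0,"wz": 0.0,"grip": 5},
  {"x": -0.205,"y": 0.0,"z": -0.685,"wx": 0.0,"wy": 0.0,"wz": 0.0,"grip": 5},
])

```text
time: 33.55
tool_pos: [0.4599, 0.0483, 0.022]
ee_rot: [[-0.992, 0.122, 0.002], [0.122, 0.992, 0.0], [-0.002, 0.0, -1.0]]
wrist_force: [0.4, 0.5, -4.1]
finger_gap: 0.0126
```

```bash
python3 - <<'E'
from h import *
st=manip.state();print(st["tool_pos"],st["ee_rot"],st["wrist_force"],st["ft_torque"],st["finger_gap"])
s=manip.snapshot("side"); crop(s,190,150,400,340,3.5,"m1.png")
E
```

```text
[0.45990576 0.04834991 0.02199123] [[-9.92481138e-01  1.22385489e-01  1.72690491e-03]
 [ 1.22385828e-01  9.92482595e-01  9.19119781e-05]
 [-1.70267438e-03  3.02569592e-04 -9.99998505e-01]] [ 0.37439076  0.52122964 -4.07901538] [ 0.03522177  0.04168966 -0.02819452] 0.012571473084116554
```

View pics/m1.png

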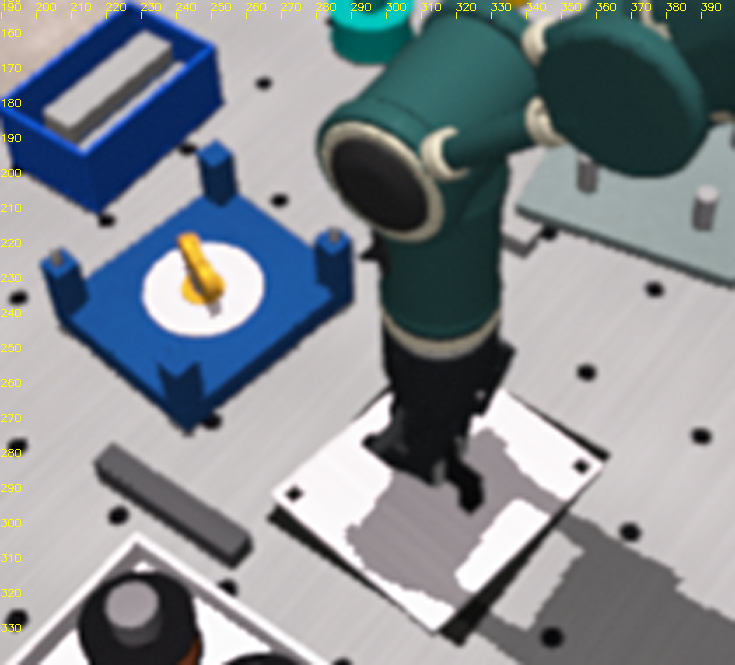

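send_rows([
  {"x": 0.0,"y": 0.0,"z": -0.006,"wx": 0.0,"wy": 0.0,"wz": 0.0,"grip": 5},
  {"x": 0.0,"y": 0.0,"z": -0.01,"wx": 0.0,"wy": 0.0,"wz": 0.0,"grip": 5},
  {"x": 0.0,"y": 0.0,"z": -0.01,"wx": 0.0,"wy": 0.0,"wz": 0.0,"grip": 5},
  {"x": 0.0,"y": 0.0,"z": -0.01,"wx": 0.0,"wy": 0.0,"wz": 0.0,"grip": 30},
  {"x": 0.0,"y": 0.0,"z": -0.01,"wx": 0.0,"wy": 0.0,"wz": 0.0,"grip": 60},
  {"x": 0.0,"y": 0.0,"z": -0.01,"wx": 0.0,"wy": 0.0,"wz": 0.0,"grip": 90},
  {"x": 0.0,"y": 0.0,"z": -0.01,"wx": 0.0,"wy": 0.0,"wz": 0.0,"grip": 90},
  {"x": 0.0,"y": 0.0,"z": 0.2,"wx": 0.0,"wy": 0.0,"wz": 0.0,"grip": 90},
  {"x": 0.0,"y": 0.0,"z": 0.45,"wx": 0.0,"wy": 0.0,"wz": 0.0,"grip": 90},
  {"x": 0.0,"y": 0.0,"z": 0.7,"wx": 0.0,"wy": 0.0,"wz": 0.0,"grip": 90},
  {"x": 0.0,"y": -0.2,"z": 0.95,"wx": 0.0,"wy": 0.0,"wz": 0.0,"grip": 90},
  {"x": 0.0,"y": -0.5,"z": 0.95,"wx": 0.0,"wy": 0.0,"wz": 0.0,"grip": 90},
  {"x": 0.0,"y": -0.75,"z": 0.95,"wx": 0.0,"wy": 0.0,"wz": 0.0,"grip": 90},
  {"x": 0.0,"y": -1.0,"z": 0.95,"wx": 0.0,"wy": 0.0,"wz": 0.0,"grip": 90},
])

```text
time: 35.35
tool_pos: [0.4588, -0.1533, 0.2115]
ee_rot: [[-0.992, 0.122, 0.001], [0.122, 0.992, -0.0], [-0.001, -0.0, -1.0]]
wrist_force: [0.6, 0.0, -0.2]
finger_gap: 0.0768
```

```bash
python3 - <<'E'
from h import *
s=manip.snapshot("top"); crop(s,265,140,345,220,8,"n1.png"); crop(s,245,220,365,310,6,"n2.png")
s=manip.snapshot("side"); crop(s,190,170,310,290,6,"n3.png")
E
```

```text
(no output)
```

View pics/n1.png

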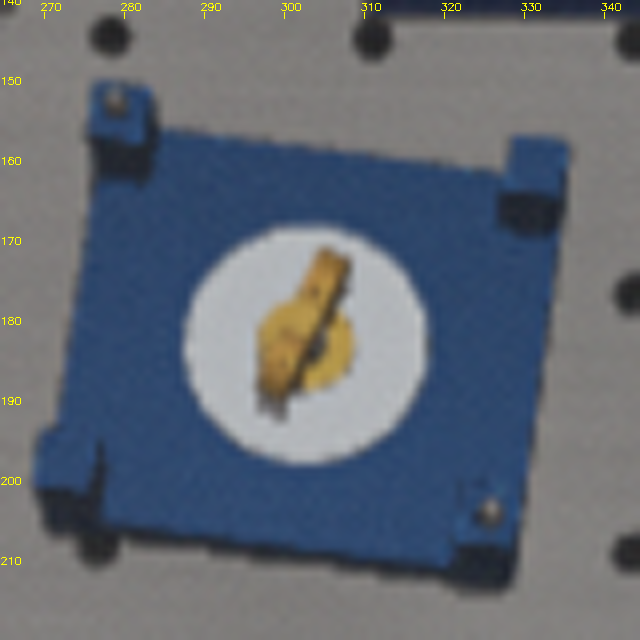

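View pics/n2.png

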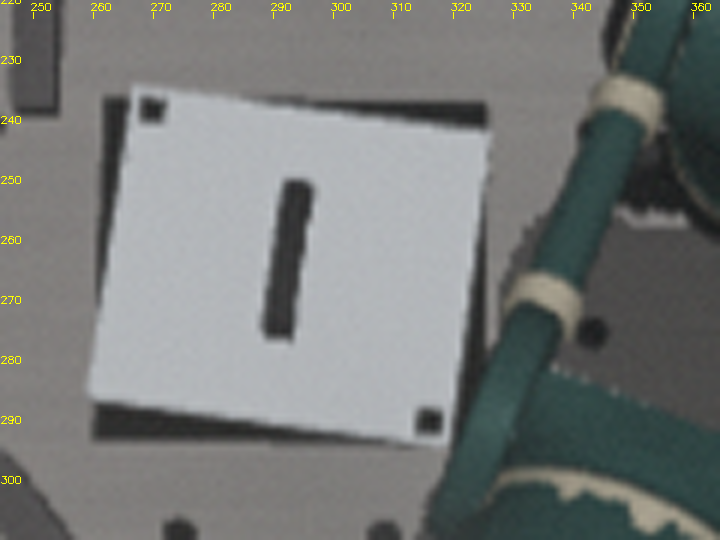

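View pics/n3.png

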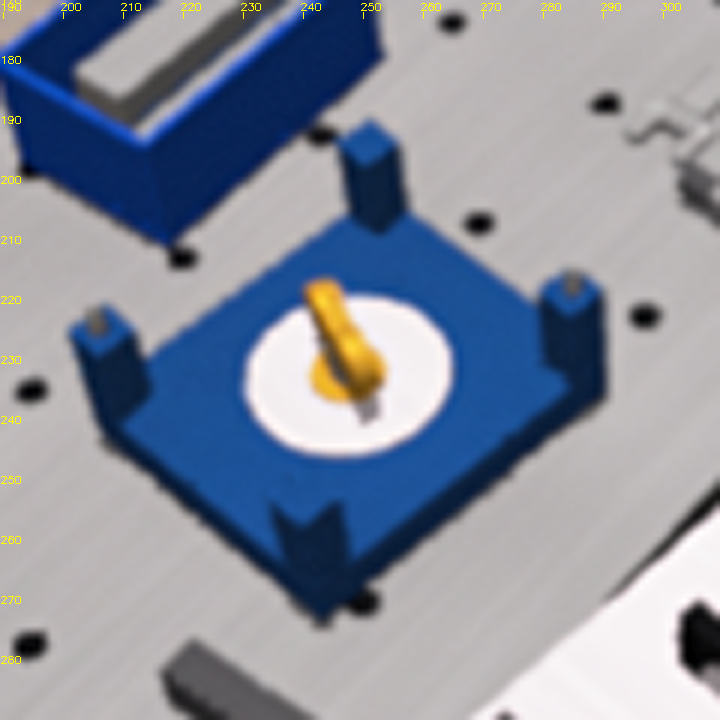

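```bash
python3 - <<'E'
from h import *
s=manip.snapshot("top")
f=lambda p,k,x0,y0:np.array(p)/k+[x0-.5,y0-.5]
q=w(s,f([(116,99),(490,512)],8,265,140),.086); d=q[0]-q[1];print(q,q.mean(0),np.linalg.norm(d),np.degrees(np.arctan2(d[1],d[0]))-49.34)
q=w(s,f([(334,255),(275,372)],8,265,140),.068); d=q[0]-q[1];print(q,q.mean(0),np.linalg.norm(d),np.degrees(np.arctan2(d[1],d[0])))
c=q.mean(0)[:2]
for A in (-26,):
    im=[]
    for cc in ((.700,.0227),):
        a=np.radians(A);R=np.array([[np.cos(a),-np.sin(a)],[np.sin(a),np.cos(a)]])
        P=[[*(np.array(cc)+R@np.array([x,y])),z] for x in(-.03,.03) for y in(-.006,.006) for z in(.038,.068)]
        crop(s,265,140,345,220,8,"o1.png",px(s,P))
        s2=manip.snapshot("side");crop(s2,190,170,310,290,6,"o2.png",px(s2,P))
E
```

```text
[[ 0.77545222  0.09112361  0.086     ]
 [ 0.62313285 -0.0455408   0.086     ]] [0.69929253 0.0227914  0.086     ] 0.2046420029787379 -7.440823815225052
[[0.72293082 0.01193056 0.068     ]
 [0.67883153 0.03263785 0.068     ]] [0.70088117 0.0222842  0.068     ] 0.04871898851282724 -25.152896205009785
```

View pics/o1.png

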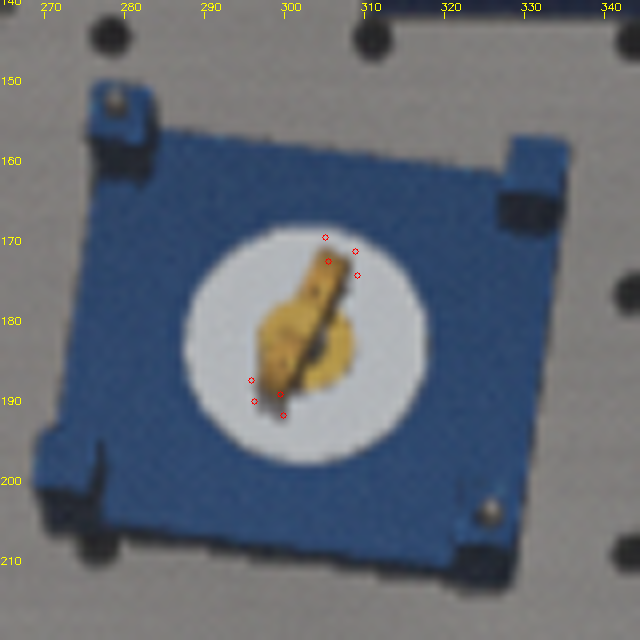

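View pics/o2.png

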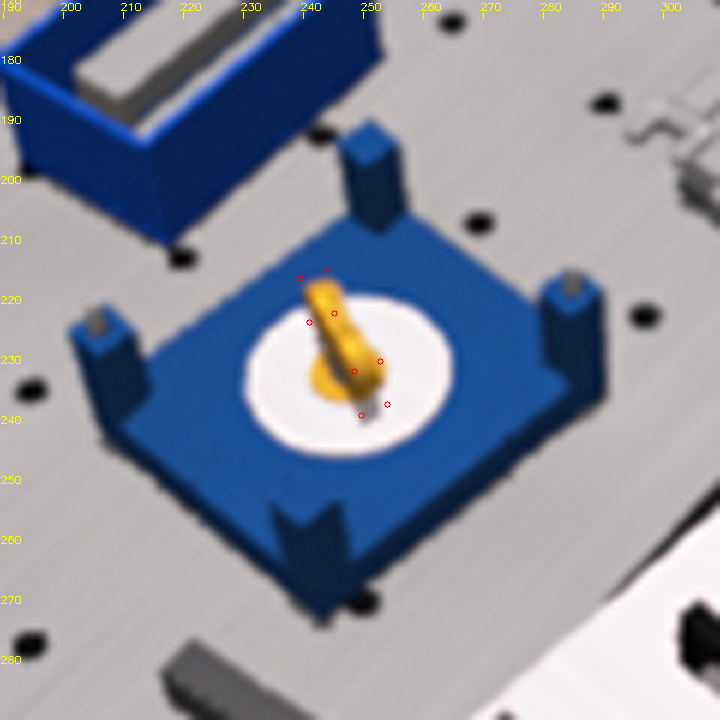

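The cover lies flat on the mat (handle at (292,263) top view) and is released. The key bow sits at about −26° on the box centre (0.700, 0.0227). Next I'll approach the key.

send_rows([
  {"x": 0.2,"y": 0.2,"z": 0.0,"wx": 0.0,"wy": 0.0,"wz": -0.02,"grip": 90},
  {"x": 0.4,"y": 0.4,"z": 0.0,"wx": 0.0,"wy": 0.0,"wz": -0.04,"grip": 90},
  {"x": 0.6,"y": 0.6,"z": 0.0,"wx": 0.0,"wy": 0.0,"wz": -0.053,"grip": 80},
  {"x": 0.8,"y": 0.8,"z": 0.0,"wx": 0.0,"wy": 0.0,"wz": -0.053,"grip": 70},
  {"x": 1.0,"y": 0.875,"z": 0.0,"wx": 0.0,"wy": 0.0,"wz": -0.053,"grip": 70},
  {"x": 1.0,"y": 0.875,"z": 0.0,"wx": 0.0,"wy": 0.0,"wz": -0.053,"grip": 70},
])

```text
time: 36.3
tool_pos: [0.6604, 0.0271, 0.2102]
ee_rot: [[-0.9, 0.436, -0.001], [0.436, 0.9, 0.001], [0.001, 0.0, -1.0]]
wrist_force: [-1.2, -0.0, -0.9]
finger_gap: 0.0594
```

send_rows([
  {"x": 0.205,"y": 0.0,"z": 0.0,"wx": 0.0,"wy": 0.0,"wz": 0.0,"grip": 70},
  {"x": 0.205,"y": 0.0,"z": -0.25,"wx": 0.0,"wy": 0.0,"wz": 0.0,"grip": 70},
  {"x": 0.205,"y": 0.0,"z": -0.5,"wx": 0.0,"wy": 0.0,"wz": 0.0,"grip": 70},
  {"x": 0.205,"y": 0.0,"z": -0.7,"wx": 0.0,"wy": 0.0,"wz": 0.0,"grip": 70},
  {"x": 0.205,"y": 0.0,"z": -0.845,"wx": 0.0,"wy": 0.0,"wz": 0.0,"grip": 70},
  {"x": 0.205,"y": 0.0,"z": -0.845,"wx": 0.0,"wy": 0.0,"wz": 0.0,"grip": 60},
  {"x": 0.205,"y": 0.0,"z": -0.845,"wx": 0.0,"wy": 0.0,"wz": 0.0,"grip": 30},
  {"x": 0.205,"y": 0.0,"z": -0.845,"wx": 0.0,"wy": 0.0,"wz": 0.0,"grip": 5},
  {"x": 0.205,"y": 0.0,"z": -0.845,"wx": 0.0,"wy": 0.0,"wz": 0.0,"grip": 5},
  {"x": 0.205,"y": 0.0,"z": -0.845,"wx": 0.0,"wy": 0.0,"wz": 0.0,"grip": 5},
  {"x": 0.205,"y": 0.0,"z": -0.845,"wx": 0.0,"wy": 0.0,"wz": 0.0,"grip": 5},
], newtons=60)

```text
time: 37.67
tool_pos: [0.7013, 0.0228, 0.045]
ee_rot: [[-0.898, 0.44, 0.003], [0.44, 0.898, -0.001], [-0.003, 0.001, -1.0]]
wrist_force: [-1.9, -2.4, 7.7]
finger_gap: 0.0108
```

```bash
python3 - <<'E'
from h import *
st=manip.state();print(st["joints"],st["tool_pos"],st["ee_rot"],st["wrist_force"],st["ft_torque"],st["finger_gap"])
s=manip.snapshot("side"); crop(s,190,170,310,290,6,"p1.png")
E
```

```text
[-2.63560000e-03  4.66996175e-01  1.69393654e+00 -9.65460936e-04
  9.77692734e-01 -1.11757211e+00] [0.70125635 0.02277349 0.04504008] [[-8.98115275e-01  4.39750110e-01  2.96529542e-03]
 [ 4.39749747e-01  8.98119985e-01 -8.08387832e-04]
 [-3.01867972e-03  5.77962451e-04 -9.99995277e-01]] [-1.86426363 -2.43468124  7.73024252] [-0.43593088  0.37250361  0.16214961] 0.010771511441520986
```

View pics/p1.png

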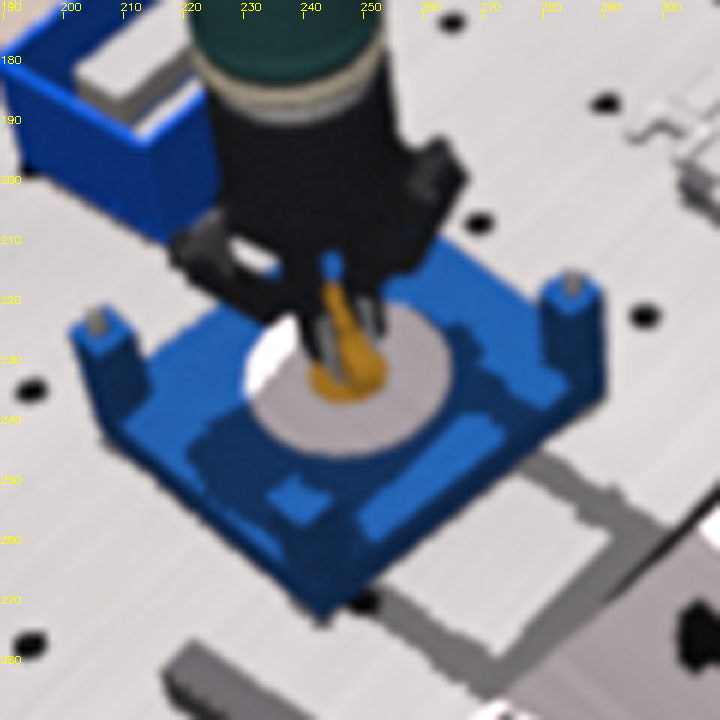

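send_rows([
  {"x": 0.0,"y": 0.0,"z": 0.0,"wx": 0.0,"wy": 0.0,"wz": -0.01,"grip": 5},
  {"x": 0.0,"y": 0.0,"z": 0.0,"wx": 0.0,"wy": 0.0,"wz": -0.03,"grip": 5},
  {"x": 0.0,"y": 0.0,"z": 0.0,"wx": 0.0,"wy": 0.0,"wz": -0.05,"grip": 5},
  {"x": 0.0,"y": 0.0,"z": 0.0,"wx": 0.0,"wy": 0.0,"wz": -0.07,"grip": 5},
  {"x": 0.0,"y": 0.0,"z": 0.0,"wx": 0.0,"wy": 0.0,"wz": -0.09,"grip": 5},
  {"x": 0.0,"y": 0.0,"z": 0.0,"wx": 0.0,"wy": 0.0,"wz": -0.11,"grip": 5},
  {"x": 0.0,"y": 0.0,"z": 0.0,"wx": 0.0,"wy": 0.0,"wz": -0.13,"grip": 5},
  {"x": 0.0,"y": 0.0,"z": 0.0,"wx": 0.0,"wy": 0.0,"wz": -0.15,"grip": 5},
  {"x": 0.0,"y": 0.0,"z": 0.0,"wx": 0.0,"wy": 0.0,"wz": -0.15,"grip": 5},
])

```text
time: 38.85
tool_pos: [0.7017, 0.0231, 0.0451]
ee_rot: [[-0.171, 0.985, 0.004], [0.985, 0.171, -0.0], [-0.001, 0.004, -1.0]]
wrist_force: [-0.5, -1.1, 5.1]
finger_gap: 0.0105
```

```bash
python3 - <<'E'
from h import *
st=manip.state();print(st["joints"],st["tool_pos"],np.degrees(np.arctan2(st["ee_rot"][1,1],st["ee_rot"][0,1])),st["wrist_force"],st["ft_torque"],st["finger_gap"])
s=manip.snapshot("side"); crop(s,190,170,310,290,6,"p2.png")
E
```

```text
[-2.39701223e-03  4.67217768e-01  1.69357265e+00 -2.88650814e-04
  9.76987816e-01 -1.73679323e-01] [0.70169216 0.02313492 0.04505672] 9.823076314513832 [-0.4975598  -1.0655377   5.14656152] [-0.33054106  0.34281534 -0.09734705] 0.010485233366204959
```

View pics/p2.png

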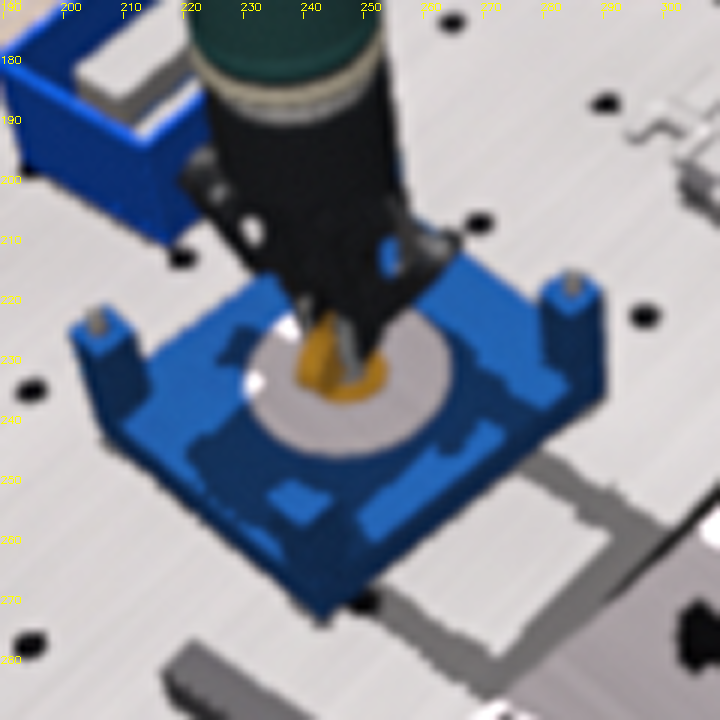

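send_rows([
  {"x": 0.0,"y": 0.0,"z": 0.0,"wx": 0.0,"wy": 0.0,"wz": -0.02,"grip": 5},
  {"x": 0.0,"y": 0.0,"z": 0.0,"wx": 0.0,"wy": 0.0,"wz": -0.045,"grip": 5},
  {"x": 0.0,"y": 0.0,"z": 0.0,"wx": 0.0,"wy": 0.0,"wz": -0.07,"grip": 5},
  {"x": 0.0,"y": 0.0,"z": 0.0,"wx": 0.0,"wy": 0.0,"wz": -0.095,"grip": 5},
  {"x": 0.0,"y": 0.0,"z": 0.0,"wx": 0.0,"wy": 0.0,"wz": -0.12,"grip": 5},
  {"x": 0.0,"y": 0.0,"z": 0.0,"wx": 0.0,"wy": 0.0,"wz": -0.145,"grip": 5},
  {"x": 0.0,"y": 0.0,"z": 0.0,"wx": 0.0,"wy": 0.0,"wz": -0.17,"grip": 5},
  {"x": 0.0,"y": 0.0,"z": 0.0,"wx": 0.0,"wy": 0.0,"wz": -0.195,"grip": 5},
  {"x": 0.0,"y": 0.0,"z": 0.0,"wx": 0.0,"wy": 0.0,"wz": -0.22,"grip": 5},
  {"x": 0.0,"y": 0.0,"z": 0.0,"wx": 0.0,"wy": 0.0,"wz": -0.245,"grip": 5},
  {"x": 0.0,"y": 0.0,"z": 0.0,"wx": 0.0,"wy": 0.0,"wz": -0.27,"grip": 5},
  {"x": 0.0,"y": 0.0,"z": 0.0,"wx": 0.0,"wy": 0.0,"wz": -0.295,"grip": 5},
  {"x": 0.0,"y": 0.0,"z": 0.0,"wx": 0.0,"wy": 0.0,"wz": -0.32,"grip": 5},
  {"x": 0.0,"y": 0.0,"z": 0.0,"wx": 0.0,"wy": 0.0,"wz": -0.345,"grip": 5},
  {"x": 0.0,"y": 0.0,"z": 0.0,"wx": 0.0,"wy": 0.0,"wz": -0.37,"grip": 5},
  {"x": 0.0,"y": 0.0,"z": 0.0,"wx": 0.0,"wy": 0.0,"wz": -0.4,"grip": 5},
  {"x": 0.0,"y": 0.0,"z": 0.0,"wx": 0.0,"wy": 0.0,"wz": -0.4,"grip": 5},
])

```text
time: 41.02
tool_pos: [0.7023, 0.0221, 0.045]
ee_rot: [[0.719, -0.695, 0.005], [-0.695, -0.719, -0.001], [0.004, -0.003, -1.0]]
wrist_force: [1.3, -5.6, 5.8]
finger_gap: 0.0104
```

```bash
python3 - <<'E'
from h import *
st=manip.state();print(st["joints"],st["tool_pos"],np.degrees(np.arctan2(st["ee_rot"][1,1],st["ee_rot"][0,1])),st["wrist_force"],st["ft_torque"],st["finger_gap"])
s=manip.snapshot("side"); crop(s,190,170,310,290,6,"p3.png")
E
```

```text
[-3.33859658e-03  4.67514329e-01  1.69317703e+00 -1.46651593e-03
  9.75910822e-01  2.33721388e+00] [0.70228845 0.02213316 0.04503689] -134.0565350369911 [ 1.3054116  -5.58922035  5.83796047] [-0.56005923  0.04950612 -0.05602036] 0.010363695508558835
```

View pics/p3.png

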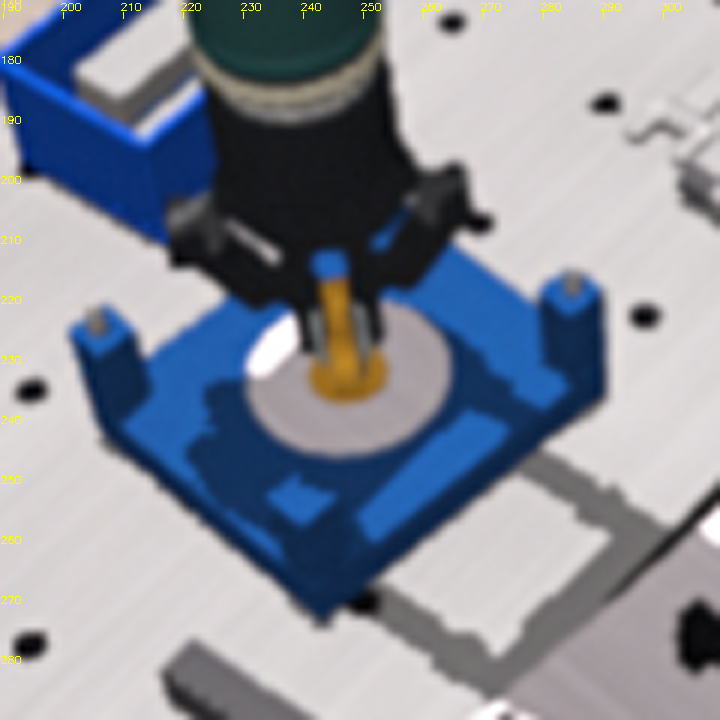

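send_rows([
  {"x": 0.0,"y": 0.0,"z": 0.0,"wx": 0.0,"wy": 0.0,"wz": 0.0,"grip": 60},
  {"x": 0.0,"y": 0.0,"z": 0.0,"wx": 0.0,"wy": 0.0,"wz": 0.0,"grip": 60},
  {"x": 0.0,"y": 0.0,"z": 0.05,"wx": 0.0,"wy": 0.0,"wz": 0.0,"grip": 60},
  {"x": 0.0,"y": 0.0,"z": 0.2,"wx": 0.0,"wy": 0.0,"wz": 0.0,"grip": 60},
  {"x": 0.0,"y": 0.0,"z": 0.3,"wx": 0.0,"wy": 0.0,"wz": 0.03,"grip": 60},
  {"x": 0.0,"y": 0.0,"z": 0.3,"wx": 0.0,"wy": 0.0,"wz": 0.06,"grip": 60},
  {"x": 0.0,"y": 0.0,"z": 0.3,"wx": 0.0,"wy": 0.0,"wz": 0.09,"grip": 60},
  {"x": 0.0,"y": 0.0,"z": 0.3,"wx": 0.0,"wy": 0.0,"wz": 0.12,"grip": 60},
  {"x": 0.0,"y": 0.0,"z": 0.3,"wx": 0.0,"wy": 0.0,"wz": 0.15,"grip": 60},
  {"x": 0.0,"y": 0.0,"z": 0.3,"wx": 0.0,"wy": 0.0,"wz": 0.18,"grip": 60},
  {"x": 0.0,"y": 0.0,"z": 0.3,"wx": 0.0,"wy": 0.0,"wz": 0.21,"grip": 60},
  {"x": 0.0,"y": 0.0,"z": 0.3,"wx": 0.0,"wy": 0.0,"wz": 0.24,"grip": 60},
  {"x": 0.0,"y": 0.0,"z": 0.3,"wx": 0.0,"wy": 0.0,"wz": 0.27,"grip": 60},
  {"x": 0.0,"y": 0.0,"z": 0.3,"wx": 0.0,"wy": 0.0,"wz": 0.3,"grip": 60},
])

```text
time: 42.82
tool_pos: [0.6998, 0.0236, 0.1025]
ee_rot: [[0.443, 0.897, -0.0], [0.897, -0.443, 0.0], [0.0, -0.0, -1.0]]
wrist_force: [0.3, 0.6, -0.9]
finger_gap: 0.051
```

send_rows([
  {"x": 0.0,"y": 0.0,"z": 0.0,"wx": 0.0,"wy": 0.0,"wz": 0.03,"grip": 60},
  {"x": 0.0,"y": 0.0,"z": 0.0,"wx": 0.0,"wy": 0.0,"wz": 0.06,"grip": 60},
  {"x": 0.0,"y": 0.0,"z": 0.0,"wx": 0.0,"wy": 0.0,"wz": 0.09,"grip": 60},
  {"x": 0.0,"y": 0.0,"z": 0.0,"wx": 0.0,"wy": 0.0,"wz": 0.12,"grip": 60},
  {"x": 0.0,"y": 0.0,"z": 0.0,"wx": 0.0,"wy": 0.0,"wz": 0.15,"grip": 60},
  {"x": 0.0,"y": 0.0,"z": 0.0,"wx": 0.0,"wy": 0.0,"wz": 0.18,"grip": 60},
  {"x": 0.0,"y": 0.0,"z": 0.0,"wx": 0.0,"wy": 0.0,"wz": 0.2,"grip": 60},
  {"x": 0.0,"y": 0.0,"z": 0.0,"wx": 0.0,"wy": 0.0,"wz": 0.2,"grip": 60},
])

```text
time: 43.82
tool_pos: [0.6999, 0.0235, 0.1025]
ee_rot: [[-0.71, 0.704, -0.0], [0.704, 0.71, 0.0], [0.0, -0.0, -1.0]]
wrist_force: [0.4, -0.4, 0.0]
finger_gap: 0.0511
```

```bash
python3 - <<'E'
from h import *
st=manip.state();print(st["joints"],st["tool_pos"],np.degrees(np.arctan2(st["ee_rot"][1,1],st["ee_rot"][0,1])),st["wrist_force"],st["ft_torque"],st["finger_gap"])
s=manip.snapshot("side"); crop(s,190,170,310,290,6,"p4.png")
E
```

```text
[-2.01762512e-03  4.07888250e-01  1.66081704e+00  1.33932862e-04
  1.07306377e+00 -7.92267607e-01] [0.69986862 0.02352889 0.10245465] 45.27432465809834 [ 0.38465968 -0.42949952  0.00384656] [ 0.01871362 -0.01601287 -0.02552513] 0.051058088960459456
```

View pics/p4.png

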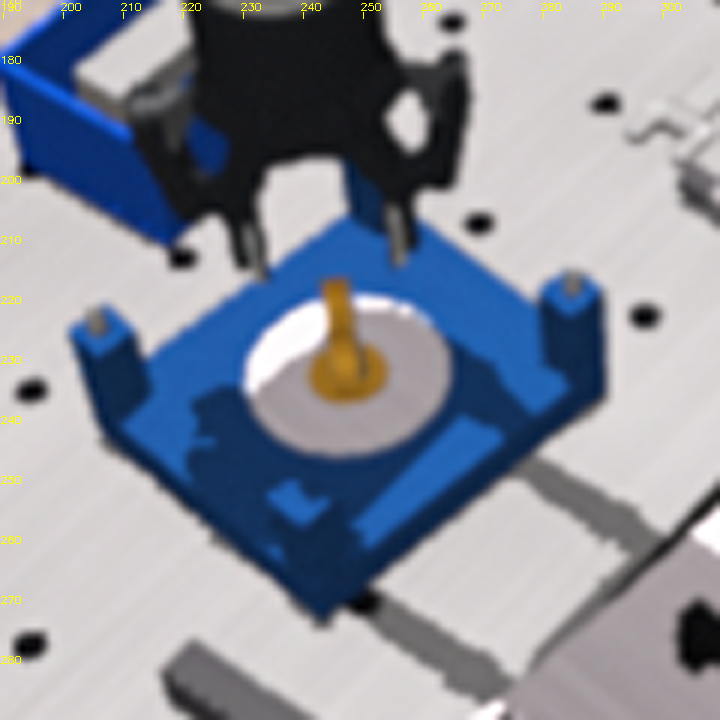

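send_rows([
  {"x": 0.0,"y": 0.0,"z": -0.1,"wx": 0.0,"wy": 0.0,"wz": 0.0,"grip": 60},
  {"x": 0.0,"y": 0.0,"z": -0.25,"wx": 0.0,"wy": 0.0,"wz": 0.0,"grip": 60},
  {"x": 0.0,"y": 0.0,"z": -0.3,"wx": 0.0,"wy": 0.0,"wz": 0.0,"grip": 60},
  {"x": 0.0,"y": 0.0,"z": -0.3,"wx": 0.0,"wy": 0.0,"wz": 0.0,"grip": 30},
  {"x": 0.0,"y": 0.0,"z": -0.3,"wx": 0.0,"wy": 0.0,"wz": 0.0,"grip": 5},
  {"x": 0.0,"y": 0.0,"z": -0.3,"wx": 0.0,"wy": 0.0,"wz": 0.0,"grip": 5},
  {"x": 0.0,"y": 0.0,"z": -0.3,"wx": 0.0,"wy": 0.0,"wz": 0.0,"grip": 5},
  {"x": 0.0,"y": 0.0,"z": -0.3,"wx": 0.0,"wy": 0.0,"wz": 0.0,"grip": 5},
  {"x": 0.0,"y": 0.0,"z": -0.3,"wx": 0.0,"wy": 0.0,"wz": -0.02,"grip": 5},
  {"x": 0.0,"y": 0.0,"z": -0.3,"wx": 0.0,"wy": 0.0,"wz": -0.04,"grip": 5},
  {"x": 0.0,"y": 0.0,"z": -0.3,"wx": 0.0,"wy": 0.0,"wz": -0.06,"grip": 5},
  {"x": 0.0,"y": 0.0,"z": -0.3,"wx": 0.0,"wy": 0.0,"wz": -0.08,"grip": 5},
])

```text
time: 45.38
tool_pos: [0.7014, 0.0237, 0.0434]
ee_rot: [[-0.281, 0.96, 0.003], [0.96, 0.281, 0.0], [-0.0, 0.003, -1.0]]
wrist_force: [1.9, 0.8, 0.4]
finger_gap: 0.0111
```

```bash
cat > st.py <<'E'
from h import *
st=manip.state();print(st["time"],"j6 %.3f tauj6 %.3f"%(st["joints"][5],st["effort"][5]),st["tool_pos"],np.degrees(np.arctan2(st["ee_rot"][1,1],st["ee_rot"][0,1])),st["wrist_force"],st["ft_torque"],st["finger_gap"])
E
python3 st.py
```

```text
45.375 j6 -0.287 tauj6 -0.810 [0.7013897  0.02370216 0.04339648] 16.303277252951073 [1.88846837 0.76830896 0.35201343] [ 0.2638962  -0.31099791  0.30378468] 0.011051090540640763
```

send_rows([
  {"x": 0.0,"y": 0.0,"z": 0.0,"wx": 0.0,"wy": 0.0,"wz": -0.02,"grip": 5},
  {"x": 0.0,"y": 0.0,"z": 0.0,"wx": 0.0,"wy": 0.0,"wz": -0.04,"grip": 5},
  {"x": 0.0,"y": 0.0,"z": 0.0,"wx": 0.0,"wy": 0.0,"wz": -0.06,"grip": 5},
])

```text
time: 45.75
tool_pos: [0.7019, 0.0238, 0.0434]
ee_rot: [[0.092, 0.996, 0.004], [0.996, -0.092, 0.0], [0.001, 0.004, -1.0]]
wrist_force: [4.1, 0.3, 0.2]
finger_gap: 0.0111
```

```bash
python3 st.py
```

```text
45.75 j6 0.090 tauj6 -0.802 [0.70189281 0.02376785 0.0434074 ] -5.297251679626718 [4.0562914  0.34293897 0.2405325 ] [ 0.27725673 -0.52635373  0.22833801] 0.011098722582501346
```

send_rows([
  {"x": 0.0,"y": 0.0,"z": 0.0,"wx": 0.0,"wy": 0.0,"wz": -0.02,"grip": 5},
  {"x": 0.0,"y": 0.0,"z": 0.0,"wx": 0.0,"wy": 0.0,"wz": -0.04,"grip": 5},
])

```text
time: 46.0
tool_pos: [0.7022, 0.0237, 0.0434]
ee_rot: [[0.337, 0.941, 0.005], [0.942, -0.337, 0.0], [0.002, 0.004, -1.0]]
wrist_force: [4.1, 1.1, -0.9]
finger_gap: 0.0106
```

```bash
python3 st.py
```

```text
46.0 j6 0.342 tauj6 -0.797 [0.70218097 0.02369702 0.04341351] -19.694110674915304 [ 4.14731772  1.12125191 -0.91506364] [ 0.17587019 -0.65168684  0.24736723] 0.010629937535930382
```

send_rows([
  {"x": 0.0,"y": 0.0,"z": 0.0,"wx": 0.0,"wy": 0.0,"wz": -0.02,"grip": 5},
  {"x": 0.0,"y": 0.0,"z": 0.0,"wx": 0.0,"wy": 0.0,"wz": -0.03,"grip": 5},
])

```text
time: 46.25
tool_pos: [0.7024, 0.0236, 0.0434]
ee_rot: [[0.506, 0.862, 0.005], [0.862, -0.506, 0.0], [0.003, 0.004, -1.0]]
wrist_force: [4.4, 0.8, -1.9]
finger_gap: 0.0108
```

```bash
python3 st.py
```

```text
46.25 j6 0.529 tauj6 -0.120 [0.7024156  0.02361982 0.04341677] -30.404436595770925 [ 4.41347323  0.81481503 -1.88389586] [ 0.14057077 -0.74744373  0.25250968] 0.010759712741202453
```

send_rows([
  {"x": 0.0,"y": 0.0,"z": 0.0,"wx": 0.0,"wy": 0.0,"wz": -0.015,"grip": 5},
  {"x": 0.0,"y": 0.0,"z": 0.0,"wx": 0.0,"wy": 0.0,"wz": -0.03,"grip": 5},
])

```text
time: 46.5
tool_pos: [0.7026, 0.0235, 0.0434]
ee_rot: [[0.659, 0.752, 0.006], [0.752, -0.659, 0.0], [0.004, 0.004, -1.0]]
wrist_force: [5.3, 0.1, -2.0]
finger_gap: 0.0108
```

```bash
python3 st.py
```

```text
46.5 j6 0.717 tauj6 -0.535 [0.70260923 0.02349563 0.04340201] -41.22996543550806 [ 5.2814703   0.05854817 -1.999617  ] [ 0.10547432 -0.83605211  0.18770173] 0.010763747142483649
```

send_rows([
  {"x": 0.0,"y": 0.0,"z": 0.0,"wx": 0.0,"wy": 0.0,"wz": -0.012,"grip": 5},
  {"x": 0.0,"y": 0.0,"z": 0.0,"wx": 0.0,"wy": 0.0,"wz": -0.024,"grip": 5},
])

```text
time: 46.75
tool_pos: [0.7028, 0.0233, 0.0435]
ee_rot: [[0.764, 0.646, 0.006], [0.646, -0.764, -0.0], [0.004, 0.004, -1.0]]
wrist_force: [4.9, 1.3, -1.5]
finger_gap: 0.011
```

```bash
python3 st.py
```

```text
46.75 j6 0.867 tauj6 0.292 [0.70275508 0.02333167 0.04346853] -49.78456281946205 [ 4.92786926  1.29611906 -1.49304467] [ 0.12382671 -0.82290493  0.97262162] 0.011019852064178182
```

send_rows([
  {"x": 0.0,"y": 0.0,"z": 0.0,"wx": 0.0,"wy": 0.0,"wz": -0.012,"grip": 5},
  {"x": 0.0,"y": 0.0,"z": 0.0,"wx": 0.0,"wy": 0.0,"wz": -0.024,"grip": 5},
])

```text
time: 47.0
tool_pos: [0.7038, 0.0243, 0.0439]
ee_rot: [[0.849, 0.528, 0.009], [0.528, -0.849, -0.0], [0.007, 0.005, -1.0]]
wrist_force: [8.4, 10.6, -0.9]
finger_gap: 0.0107
```

```bash
python3 st.py;python3 - <<'E'
from h import *
s=manip.snapshot("side"); crop(s,190,170,310,290,6,"p5.png")
E
```

```text
47.0 j6 1.014 tauj6 1.455 [0.70384576 0.0243173  0.04389579] -58.12975999420485 [ 8.37690783 10.55114951 -0.89219165] [ 1.91379031 -0.95950051  1.85193774] 0.010745599993122497
```

View pics/p5.png

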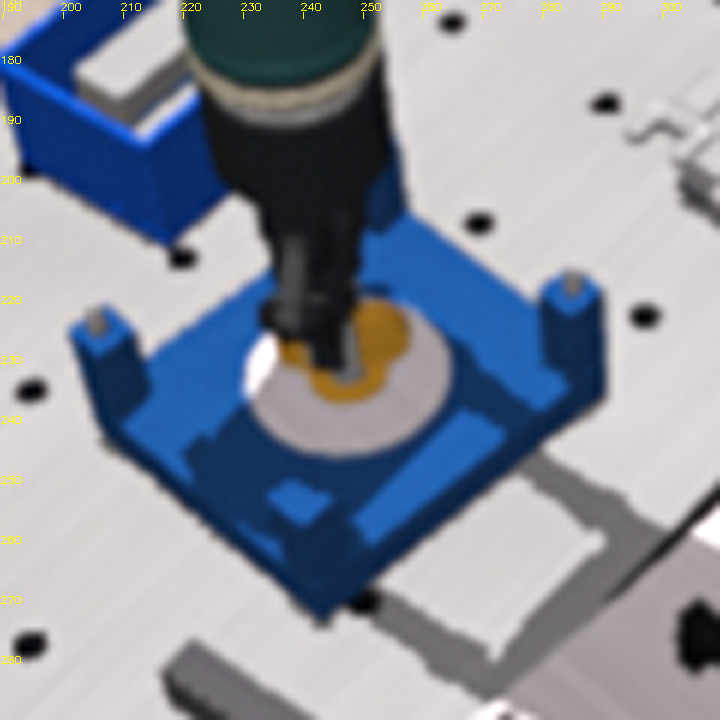

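Moment jumped from 0.2 to 1.85 N m, which means the stop is reached. Hold, release and check the bow angle.

send_rows([
  {"x": 0.0,"y": 0.0,"z": 0.0,"wx": 0.0,"wy": 0.0,"wz": 0.005,"grip": 5},
  {"x": 0.0,"y": 0.0,"z": 0.0,"wx": 0.0,"wy": 0.0,"wz": 0.005,"grip": 5},
  {"x": 0.0,"y": 0.0,"z": 0.0,"wx": 0.0,"wy": 0.0,"wz": 0.005,"grip": 5},
  {"x": 0.0,"y": 0.0,"z": 0.0,"wx": 0.0,"wy": 0.0,"wz": 0.005,"grip": 60},
  {"x": 0.0,"y": 0.0,"z": 0.0,"wx": 0.0,"wy": 0.0,"wz": 0.005,"grip": 60},
  {"x": 0.0,"y": 0.0,"z": 0.0,"wx": 0.0,"wy": 0.0,"wz": 0.005,"grip": 60},
  {"x": 0.0,"y": 0.0,"z": 0.1,"wx": 0.0,"wy": 0.0,"wz": 0.005,"grip": 60},
  {"x": 0.0,"y": 0.0,"z": 0.3,"wx": 0.0,"wy": 0.0,"wz": 0.005,"grip": 60},
  {"x": -0.2,"y": 0.0,"z": 0.55,"wx": 0.0,"wy": 0.0,"wz": 0.005,"grip": 70},
  {"x": -0.45,"y": 0.0,"z": 0.8,"wx": 0.0,"wy": 0.0,"wz": 0.005,"grip": 90},
  {"x": -0.7,"y": -0.1,"z": 0.8,"wx": 0.0,"wy": 0.0,"wz": 0.005,"grip": 100},
  {"x": -1.0,"y": -0.3,"z": 0.8,"wx": 0.0,"wy": 0.0,"wz": 0.005,"grip": 100},
  {"x": -1.0,"y": -0.5,"z": 0.8,"wx": 0.0,"wy": 0.0,"wz": 0.005,"grip": 100},
  {"x": -1.0,"y": -0.75,"z": 0.8,"wx": 0.0,"wy": 0.0,"wz": 0.005,"grip": 100},
  {"x": -1.0,"y": -1.0,"z": 0.8,"wx": 0.0,"wy": 0.0,"wz": 0.005,"grip": 100},
])

```text
time: 48.92
tool_pos: [0.5, -0.1782, 0.2046]
ee_rot: [[0.834, 0.551, 0.003], [0.551, -0.834, -0.001], [0.002, 0.003, -1.0]]
wrist_force: [0.7, -0.3, -1.1]
finger_gap: 0.0857
```

```bash
python3 st.py;python3 - <<'E'
from h import *
s=manip.snapshot("top"); crop(s,265,140,345,220,8,"q1.png"); crop(s,245,220,365,310,6,"q2.png"); cv2.imwrite("pics/q0.png",s["frame"][:,:,::-1])
s=manip.snapshot("side"); cv2.imwrite("pics/q3.png",s["frame"][:,:,::-1])
E
```

```text
48.925 j6 0.598 tauj6 0.743 [ 0.50000605 -0.17822398  0.20455402] -56.55192271877516 [ 0.686675   -0.2827095  -1.07016334] [ 0.04379085  0.01556747 -0.00489532] 0.08571874967671107
```

View pics/q1.png

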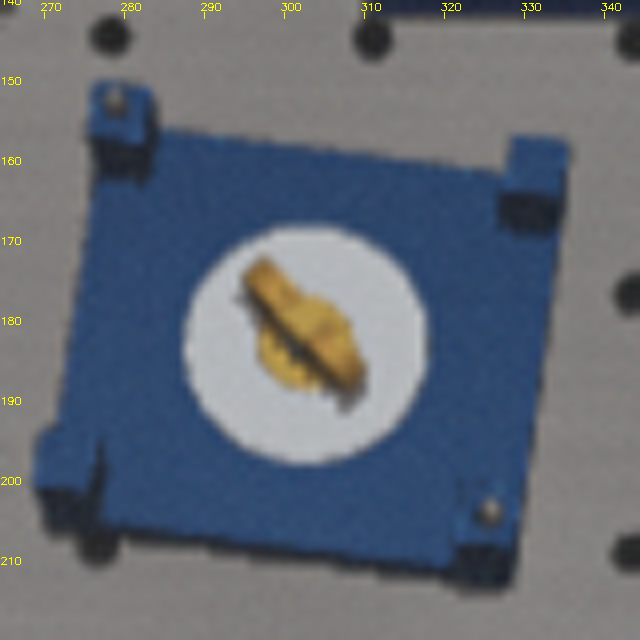

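View pics/q2.png

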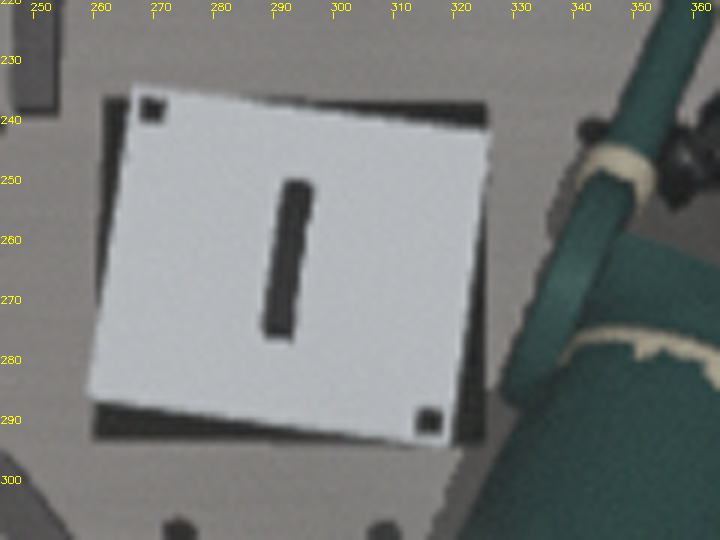

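View pics/q3.png

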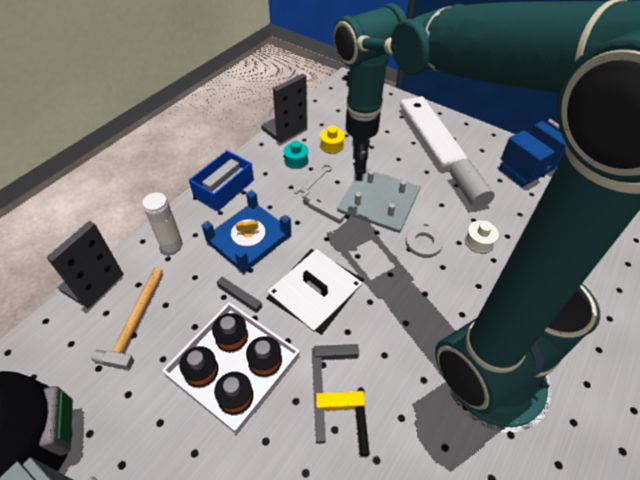

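```bash
python3 - <<'E'
from h import *
s=manip.snapshot("top")
f=lambda p,k,x0,y0:np.array(p)/k+[x0-.5,y0-.5]
q=w(s,f([(262,265),(350,372)],8,265,140),.068); d=q[0]-q[1];print("bow",q.mean(0),np.degrees(np.arctan2(d[1],d[0])))
q=w(s,f([(133,87),(489,130),(447,445),(92,396)],6,245,220),.010);
print("cover",q.mean(0),[np.degrees(np.arctan2(*(q[(i+1)%4]-q[i])[1::-1])).round(2) for i in range(4)])
h=w(s,f([(152,111),(429,421)],6,245,220),.010);d=h[0]-h[1];print(h.mean(0),np.linalg.norm(d),np.degrees(np.arctan2(d[1],d[0]))-49.34)
E
```

```text
bow [0.69900414 0.02176852 0.068     ] 39.216223541523426
cover [0.46076538 0.04893251 0.01      ] [np.float64(-96.44), np.float64(173.03), np.float64(82.74), np.float64(-5.99)]
[0.46003535 0.04924839 0.01      ] 0.20468583537202076 -6.974701409479543
```

Bow is now at 39°, i.e. 295° wound in total, at its stop. The cover is still where I laid it. I'll return to regrasp.

send_rows([
  {"x": 0.0,"y": 0.1,"z": 0.0,"wx": 0.0,"wy": 0.0,"wz": 0.028,"grip": 100},
  {"x": 0.0,"y": 0.2,"z": 0.0,"wx": 0.0,"wy": 0.0,"wz": 0.056,"grip": 100},
  {"x": -0.05,"y": 0.3,"z": -0.05,"wx": 0.0,"wy": 0.0,"wz": 0.084,"grip": 100},
  {"x": -0.1,"y": 0.4,"z": -0.1,"wx": 0.0,"wy": 0.0,"wz": 0.112,"grip": 100},
  {"x": -0.15,"y": 0.5,"z": -0.15,"wx": 0.0,"wy": 0.0,"wz": 0.14,"grip": 100},
  {"x": -0.205,"y": 0.6,"z": -0.2,"wx": 0.0,"wy": 0.0,"wz": 0.168,"grip": 100},
  {"x": -0.205,"y": 0.7,"z": -0.2,"wx": 0.0,"wy": 0.0,"wz": 0.196,"grip": 100},
  {"x": -0.205,"y": 0.8,"z": -0.2,"wx": 0.0,"wy": 0.0,"wz": 0.224,"grip": 100},
  {"x": -0.205,"y": 0.9,"z": -0.2,"wx": 0.0,"wy": 0.0,"wz": 0.252,"grip": 100},
  {"x": -0.205,"y": 1.0,"z": -0.2,"wx": 0.0,"wy": 0.0,"wz": 0.28,"grip": 100},
  {"x": -0.205,"y": 1.0,"z": -0.2,"wx": 0.0,"wy": 0.0,"wz": 0.308,"grip": 100},
  {"x": -0.205,"y": 1.0,"z": -0.2,"wx": 0.0,"wy": 0.0,"wz": 0.336,"grip": 100},
  {"x": -0.205,"y": 1.0,"z": -0.2,"wx": 0.0,"wy": 0.0,"wz": 0.364,"grip": 100},
  {"x": -0.205,"y": 1.0,"z": -0.2,"wx": 0.0,"wy": 0.0,"wz": 0.386,"grip": 100},
  {"x": -0.205,"y": 1.0,"z": -0.2,"wx": 0.0,"wy": 0.0,"wz": 0.386,"grip": 100},
  {"x": -0.205,"y": 1.0,"z": -0.2,"wx": 0.0,"wy": 0.0,"wz": 0.386,"grip": 100},
], newtons=80)

```text
time: 51.08
tool_pos: [0.4589, 0.0239, 0.1628]
ee_rot: [[-0.991, 0.134, 0.001], [0.134, 0.991, 0.0], [-0.001, 0.0, -1.0]]
wrist_force: [-0.9, 0.1, -0.0]
finger_gap: 0.0853
```

```bash
python3 st.py
```

```text
51.075 j6 -1.439 tauj6 0.003 [0.45892329 0.02393549 0.16276817] 82.31342724160562 [-0.94641112  0.09728924 -0.00206016] [ 0.02301018  0.00057792 -0.01788757] 0.08529769505337884
```

send_rows([
  {"x": 0.0,"y": 0.12,"z": 0.0,"wx": 0.0,"wy": 0.0,"wz": 0.0018,"grip": 100},
  {"x": 0.0,"y": 0.122,"z": -0.2,"wx": 0.0,"wy": 0.0,"wz": 0.0018,"grip": 100},
  {"x": 0.0,"y": 0.122,"z": -0.4,"wx": 0.0,"wy": 0.0,"wz": 0.0018,"grip": 100},
  {"x": 0.0,"y": 0.122,"z": -0.6,"wx": 0.0,"wy": 0.0,"wz": 0.0018,"grip": 100},
  {"x": 0.0,"y": 0.122,"z": -0.71,"wx": 0.0,"wy": 0.0,"wz": 0.0018,"grip": 100},
  {"x": 0.0,"y": 0.122,"z": -0.71,"wx": 0.0,"wy": 0.0,"wz": 0.0018,"grip": 60},
  {"x": 0.0,"y": 0.122,"z": -0.71,"wx": 0.0,"wy": 0.0,"wz": 0.0018,"grip": 30},
  {"x": 0.0,"y": 0.122,"z": -0.71,"wx": 0.0,"wy": 0.0,"wz": 0.0018,"grip": 5},
  {"x": 0.0,"y": 0.122,"z": -0.71,"wx": 0.0,"wy": 0.0,"wz": 0.0018,"grip": 5},
  {"x": 0.0,"y": 0.122,"z": -0.71,"wx": 0.0,"wy": 0.0,"wz": 0.0018,"grip": 5},
  {"x": 0.0,"y": 0.122,"z": -0.71,"wx": 0.0,"wy": 0.0,"wz": 0.0018,"grip": 5},
  {"x": 0.0,"y": 0.122,"z": -0.71,"wx": 0.0,"wy": 0.0,"wz": 0.0018,"grip": 5},
])

```text
time: 52.58
tool_pos: [0.4602, 0.0479, 0.0217]
ee_rot: [[-0.993, 0.121, 0.002], [0.121, 0.993, 0.0], [-0.002, 0.001, -1.0]]
wrist_force: [-1.1, 1.7, 6.8]
finger_gap: 0.0123
```

```bash
python3 st.py
```

```text
52.575 j6 -1.400 tauj6 -0.031 [0.46024354 0.04790811 0.02173165] 83.02623191626508 [-1.06431234  1.66687881  6.76781655] [ 0.14877846  0.25567147 -0.04556133] 0.012253397101202405
```

send_rows([
  {"x": 0.0,"y": 0.0,"z": 0.03,"wx": 0.0,"wy": 0.0,"wz": 0.0,"grip": 5},
  {"x": 0.0,"y": 0.0,"z": 0.1,"wx": 0.0,"wy": 0.0,"wz": 0.0,"grip": 5},
  {"x": 0.0,"y": 0.0,"z": 0.25,"wx": 0.0,"wy": 0.0,"wz": 0.0,"grip": 5},
  {"x": 0.0,"y": 0.0,"z": 0.4,"wx": 0.0,"wy": 0.0,"wz": 0.0,"grip": 5},
  {"x": 0.0,"y": 0.0,"z": 0.55,"wx": 0.0,"wy": 0.0,"wz": 0.0,"grip": 5},
  {"x": 0.05,"y": 0.0,"z": 0.69,"wx": 0.0,"wy": 0.0,"wz": 0.0,"grip": 5},
  {"x": 0.2,"y": -0.02,"z": 0.69,"wx": 0.0,"wy": 0.0,"wz": 0.0,"grip": 5},
  {"x": 0.4,"y": -0.05,"z": 0.69,"wx": 0.0,"wy": 0.0,"wz": 0.0,"grip": 5},
  {"x": 0.6,"y": -0.08,"z": 0.69,"wx": 0.0,"wy": 0.0,"wz": 0.0,"grip": 5},
  {"x": 0.8,"y": -0.1,"z": 0.69,"wx": 0.0,"wy": 0.0,"wz": 0.0,"grip": 5},
  {"x": 0.95,"y": -0.12,"z": 0.69,"wx": 0.0,"wy": 0.0,"wz": 0.0,"grip": 5},
  {"x": 1.0,"y": -0.123,"z": 0.69,"wx": 0.0,"wy": 0.0,"wz": 0.0,"grip": 5},
])

```text
time: 54.08
tool_pos: [0.66, 0.0228, 0.1581]
ee_rot: [[-0.993, 0.121, -0.0], [0.121, 0.993, -0.0], [0.0, -0.0, -1.0]]
wrist_force: [-1.0, -0.6, -4.5]
finger_gap: 0.0127
```

send_rows([
  {"x": 0.1,"y": 0.0,"z": 0.0,"wx": 0.0,"wy": 0.0,"wz": 0.0,"grip": 5},
  {"x": 0.18,"y": 0.0,"z": 0.0,"wx": 0.0,"wy": 0.0,"wz": 0.0,"grip": 5},
  {"x": 0.205,"y": 0.0,"z": 0.0,"wx": 0.0,"wy": 0.0,"wz": 0.0,"grip": 5},
  {"x": 0.205,"y": 0.0,"z": 0.0,"wx": 0.0,"wy": 0.0,"wz": 0.0,"grip": 5},
  {"x": 0.205,"y": 0.0,"z": -0.1,"wx": 0.0,"wy": 0.0,"wz": 0.0,"grip": 5},
  {"x": 0.205,"y": 0.0,"z": -0.2,"wx": 0.0,"wy": 0.0,"wz": 0.0,"grip": 5},
  {"x": 0.205,"y": 0.0,"z": -0.24,"wx": 0.0,"wy": 0.0,"wz": 0.0,"grip": 5},
  {"x": 0.205,"y": 0.0,"z": -0.24,"wx": 0.0,"wy": 0.0,"wz": 0.0,"grip": 5},
])

```text
time: 55.08
tool_pos: [0.6985, 0.0231, 0.1081]
ee_rot: [[-0.993, 0.121, -0.004], [0.121, 0.993, -0.0], [0.004, -0.0, -1.0]]
wrist_force: [-0.1, -0.2, -3.8]
finger_gap: 0.0126
```

```bash
python3 st.py;python3 - <<'E'
from h import *
s=manip.snapshot("top"); crop(s,255,130,345,220,7,"r1.png")
s=manip.snapshot("side"); crop(s,180,160,310,290,5.5,"r2.png")
E
```

```text
55.075 j6 -1.452 tauj6 -0.000 [0.69850443 0.02310562 0.10808579] 83.0486428639519 [-0.05722155 -0.24717688 -3.82315802] [-0.00073408 -0.0459955   0.05663052] 0.012580205626703431
```

View pics/r1.png

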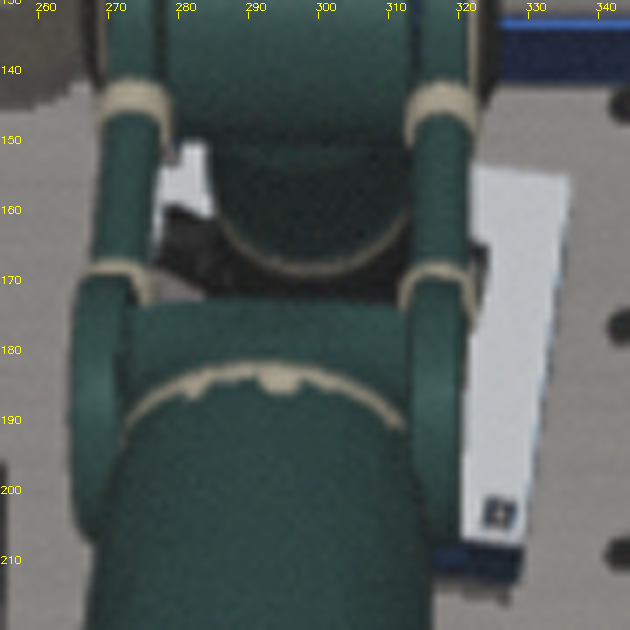

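View pics/r2.png

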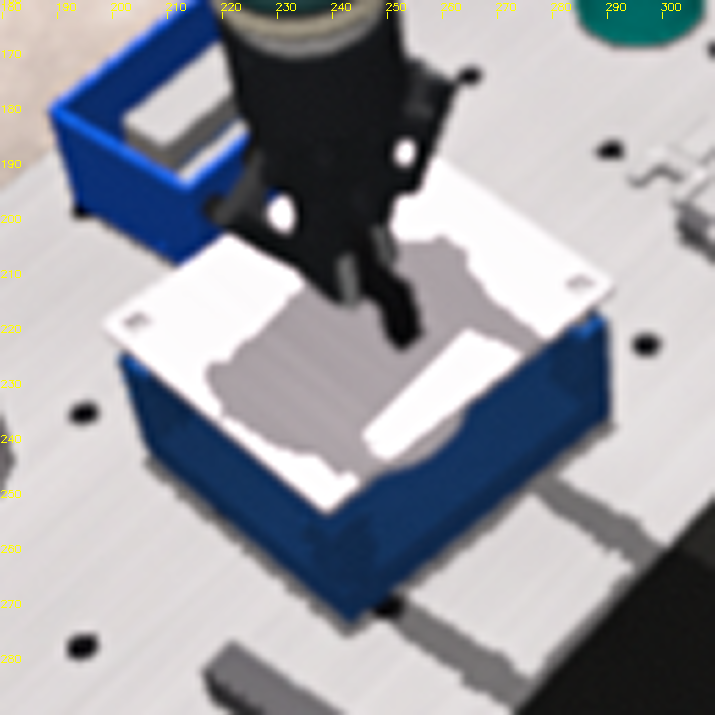

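```bash
python3 - <<'E'
from h import *
s=manip.snapshot("top")
crop(s,315,190,340,215,24,"r3.png")
a=np.radians(-7.);R=np.array([[np.cos(a),-np.sin(a)],[np.sin(a),np.cos(a)]])
c=np.array([.6998,.0228]);
for p in ([-.067,-.078],[.067,.078]): print(c+R@p)
print(w(s,[(325.8,202.8)],.096),w(s,[(325.8,202.8)],.090))
E
```

```text
[ 0.6237936  -0.04645335]
[0.7758064  0.09205335]
[[ 0.62273392 -0.04563736  0.096     ]] [[ 0.62420267 -0.04565401  0.09      ]]
```

View pics/r3.png

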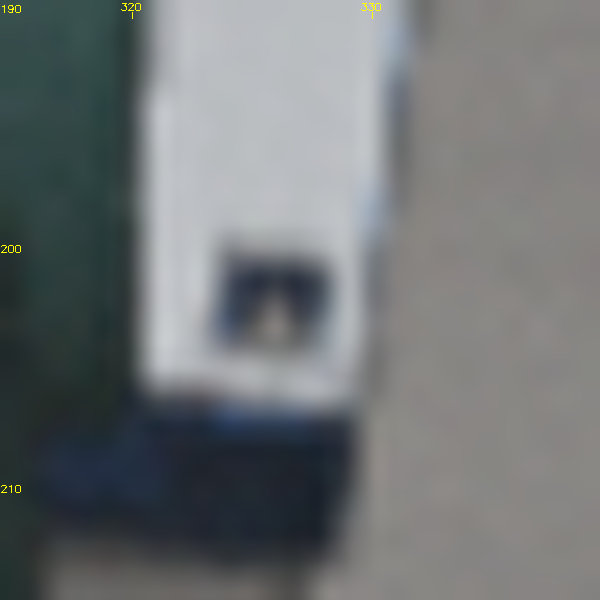

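send_rows([
  {"x": 0.006,"y": -0.001,"z": 0.0,"wx": 0.0,"wy": 0.0,"wz": 0.0,"grip": 5},
  {"x": 0.006,"y": -0.001,"z": -0.03,"wx": 0.0,"wy": 0.0,"wz": 0.0,"grip": 5},
  {"x": 0.006,"y": -0.001,"z": -0.045,"wx": 0.0,"wy": 0.0,"wz": 0.0,"grip": 5},
  {"x": 0.006,"y": -0.001,"z": -0.06,"wx": 0.0,"wy": 0.0,"wz": 0.0,"grip": 5},
  {"x": 0.006,"y": -0.001,"z": -0.06,"wx": 0.0,"wy": 0.0,"wz": 0.0,"grip": 5},
])

```text
time: 55.85
tool_pos: [0.7007, 0.0229, 0.0976]
ee_rot: [[-0.993, 0.121, -0.001], [0.121, 0.993, 0.0], [0.001, -0.0, -1.0]]
wrist_force: [-1.3, -0.8, -5.0]
finger_gap: 0.0128
```

```bash
python3 st.py;python3 - <<'E'
from h import *
s=manip.snapshot("top")
crop(s,315,190,340,215,24,"r4.png")
s=manip.snapshot("side"); crop(s,180,160,310,290,5.5,"r5.png")
E
```

```text
55.85 j6 -1.452 tauj6 0.000 [0.70073984 0.02286776 0.09762793] 83.04360568104141 [-1.28694062 -0.79956431 -4.98915687] [ 0.05704357 -0.00611464  0.03015425] 0.012818676465779378
```

View pics/r4.png

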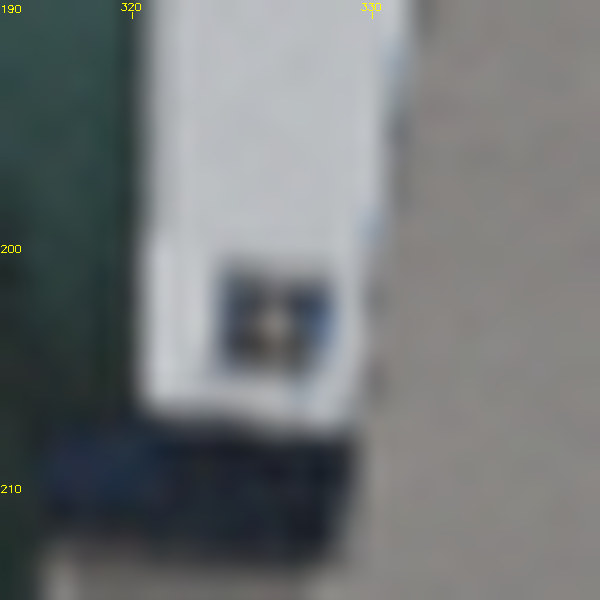

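View pics/r5.png

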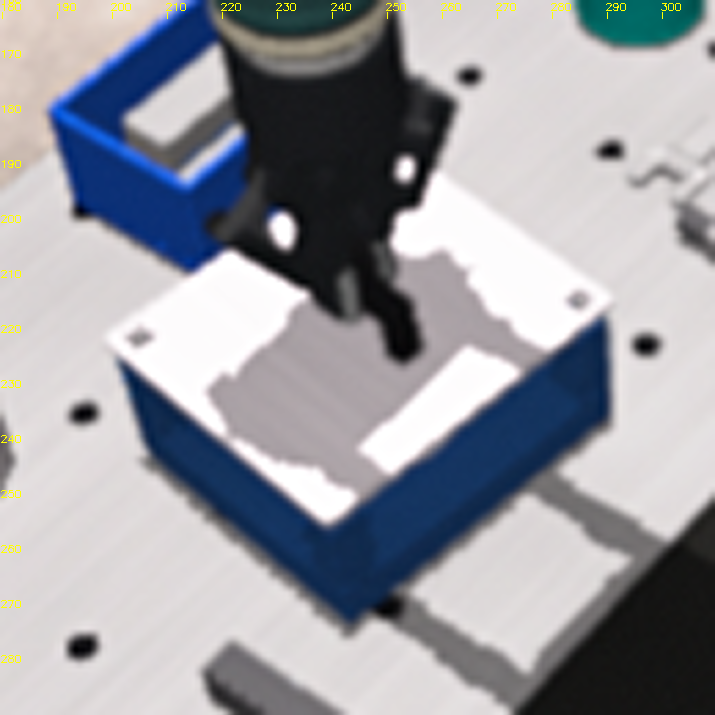

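The pin is centred in the hole ((326,203) top view) and the plate is about 8 mm above seated. Lower on.

send_rows([
  {"x": 0.0,"y": 0.0,"z": -0.01,"wx": 0.0,"wy": 0.0,"wz": 0.0,"grip": 5},
  {"x": 0.0,"y": 0.0,"z": -0.02,"wx": 0.0,"wy": 0.0,"wz": 0.0,"grip": 5},
  {"x": 0.0,"y": 0.0,"z": -0.03,"wx": 0.0,"wy": 0.0,"wz": 0.0,"grip": 5},
  {"x": 0.0,"y": 0.0,"z": -0.04,"wx": 0.0,"wy": 0.0,"wz": 0.0,"grip": 5},
  {"x": 0.0,"y": 0.0,"z": -0.042,"wx": 0.0,"wy": 0.0,"wz": 0.0,"grip": 5},
  {"x": 0.0,"y": 0.0,"z": -0.042,"wx": 0.0,"wy": 0.0,"wz": 0.0,"grip": 5},
])

```text
time: 56.7
tool_pos: [0.7013, 0.0229, 0.09]
ee_rot: [[-0.993, 0.121, 0.0], [0.121, 0.993, -0.0], [-0.0, 0.0, -1.0]]
wrist_force: [-0.3, -0.8, -3.8]
finger_gap: 0.0131
```

```bash
python3 st.py;python3 - <<'E'
from h import *
s=manip.snapshot("top")
crop(s,315,190,340,215,24,"r6.png")
s=manip.snapshot("side"); crop(s,180,160,310,290,5.5,"r7.png")
E
```

```text
56.7 j6 -1.452 tauj6 0.005 [0.7012516  0.02293392 0.08998228] 83.04836655538224 [-0.28830282 -0.76376901 -3.78047909] [0.02599378 0.03665954 0.02921095] 0.013075341707757746
```

View pics/r7.png

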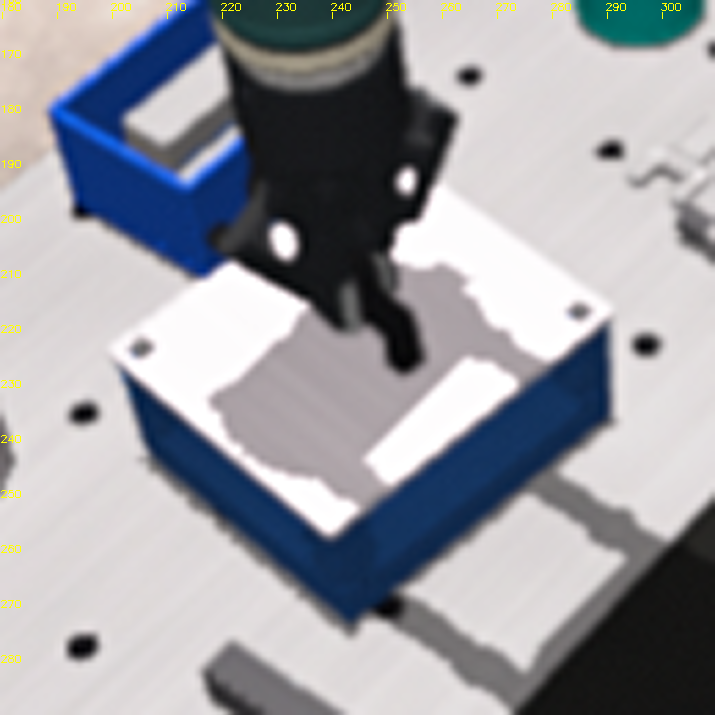

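send_rows([
  {"x": 0.0,"y": 0.0,"z": -0.005,"wx": 0.0,"wy": 0.0,"wz": 0.0,"grip": 5},
  {"x": 0.0,"y": 0.0,"z": -0.009,"wx": 0.0,"wy": 0.0,"wz": 0.0,"grip": 5},
  {"x": 0.0,"y": 0.0,"z": -0.009,"wx": 0.0,"wy": 0.0,"wz": 0.0,"grip": 5},
])

```text
time: 57.18
tool_pos: [0.7013, 0.0229, 0.0898]
ee_rot: [[-0.993, 0.121, 0.0], [0.121, 0.993, -0.0], [-0.0, 0.0, -1.0]]
wrist_force: [-5.1, -0.7, 4.9]
finger_gap: 0.0124
```

```bash
python3 st.py
```

```text
57.175 j6 -1.452 tauj6 -0.007 [0.70131541 0.02291234 0.08978895] 83.04773619649067 [-5.12524968 -0.70592299  4.89038385] [ 0.0308705   0.70647826 -0.01098485] 0.012441173705953885
```

Contact: force turned to +4.9 N at the seated height 0.0898. Release and retreat.

send_rows([
  {"x": 0.0,"y": 0.0,"z": 0.0,"wx": 0.0,"wy": 0.0,"wz": 0.0,"grip": 30},
  {"x": 0.0,"y": 0.0,"z": 0.0,"wx": 0.0,"wy": 0.0,"wz": 0.0,"grip": 60},
  {"x": 0.0,"y": 0.0,"z": 0.0,"wx": 0.0,"wy": 0.0,"wz": 0.0,"grip": 90},
  {"x": 0.0,"y": 0.0,"z": 0.0,"wx": 0.0,"wy": 0.0,"wz": 0.0,"grip": 90},
  {"x": 0.0,"y": 0.0,"z": 0.1,"wx": 0.0,"wy": 0.0,"wz": 0.0,"grip": 90},
  {"x": 0.0,"y": 0.0,"z": 0.3,"wx": 0.0,"wy": 0.0,"wz": 0.0,"grip": 90},
  {"x": 0.0,"y": 0.0,"z": 0.55,"wx": 0.0,"wy": 0.0,"wz": 0.0,"grip": 90},
  {"x": -0.2,"y": -0.2,"z": 0.7,"wx": 0.0,"wy": 0.0,"wz": 0.0,"grip": 90},
  {"x": -0.45,"y": -0.4,"z": 0.7,"wx": 0.0,"wy": 0.0,"wz": 0.0,"grip": 90},
  {"x": -0.7,"y": -0.6,"z": 0.7,"wx": 0.0,"wy": 0.0,"wz": 0.0,"grip": 90},
  {"x": -0.9,"y": -0.8,"z": 0.7,"wx": 0.0,"wy": 0.0,"wz": 0.0,"grip": 90},
  {"x": -1.0,"y": -1.0,"z": 0.7,"wx": 0.0,"wy": 0.0,"wz": 0.0,"grip": 90},
])

```text
time: 58.68
tool_pos: [0.4994, -0.1782, 0.23]
ee_rot: [[-0.993, 0.121, 0.002], [0.121, 0.993, -0.001], [-0.002, -0.001, -1.0]]
wrist_force: [0.3, 0.7, -0.1]
finger_gap: 0.0768
```

```bash
python3 st.py;python3 - <<'E'
from h import *
s=manip.snapshot("top")
crop(s,255,140,345,220,8,"s1.png"); cv2.imwrite("pics/s0.png",s["frame"][:,:,::-1])
s=manip.snapshot("side"); crop(s,180,160,310,290,5.5,"s2.png"); cv2.imwrite("pics/s3.png",s["frame"][:,:,::-1])
E
```

```text
58.675 j6 -1.839 tauj6 0.667 [ 0.49938304 -0.1782018   0.23002429] 83.03869050179823 [ 0.32073095  0.7384911  -0.10232341] [ 0.00152424 -0.03138719  0.00227114] 0.07679575231965867
```

View pics/s1.png

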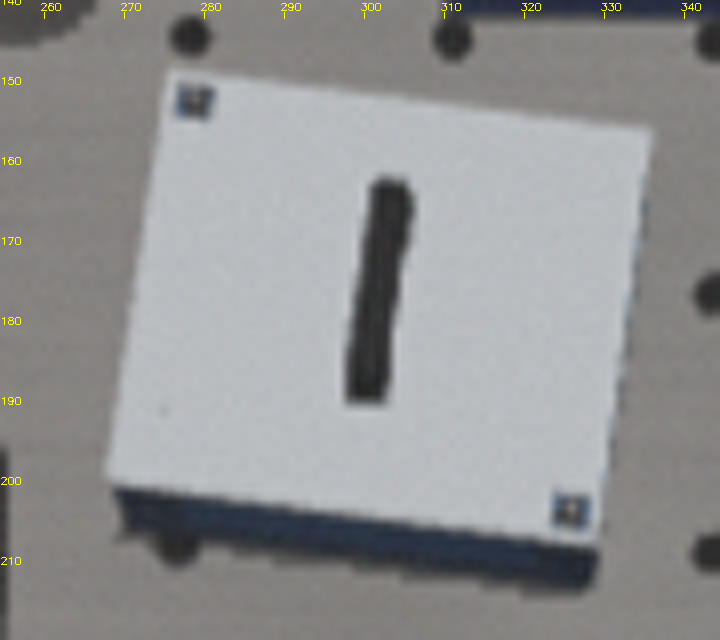

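View pics/s2.png

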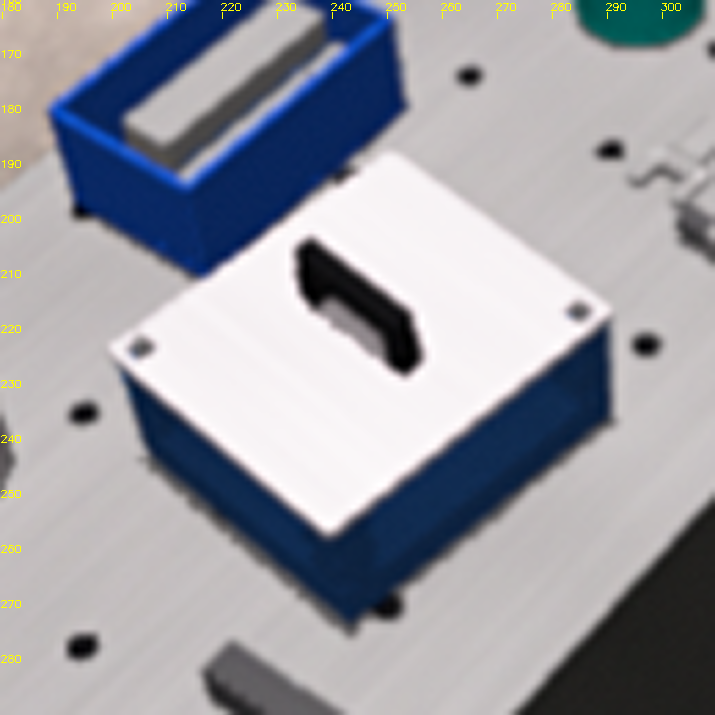

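View pics/s0.png

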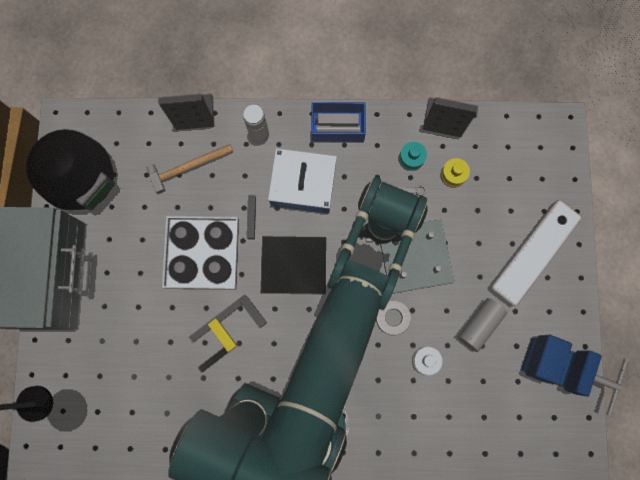

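View pics/s3.png

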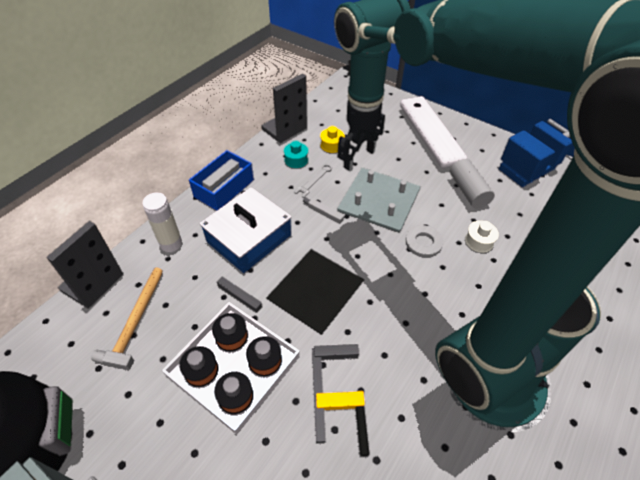

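The cover is seated just as in the first picture, with both pins in their holes. The spools stand in the tray and the bystanders are unmoved. I'll settle briefly, recheck and hand in.

send_rows([
  {"x": 0.0,"y": 0.0,"z": 0.0,"wx": 0.0,"wy": 0.0,"wz": 0.0,"grip": 90},
  {"x": 0.0,"y": 0.0,"z": 0.0,"wx": 0.0,"wy": 0.0,"wz": 0.0,"grip": 90},
  {"x": 0.0,"y": 0.0,"z": 0.0,"wx": 0.0,"wy": 0.0,"wz": 0.0,"grip": 90},
  {"x": 0.0,"y": 0.0,"z": 0.0,"wx": 0.0,"wy": 0.0,"wz": 0.0,"grip": 90},
])

```text
time: 59.28
tool_pos: [0.5016, -0.1764, 0.2279]
ee_rot: [[-0.993, 0.12, -0.0], [0.12, 0.993, 0.0], [0.0, 0.0, -1.0]]
wrist_force: [-0.2, 0.1, 0.4]
finger_gap: 0.077
```

```bash
python3 - <<'E'
from h import *
s=manip.snapshot("top")
b=cv2.imread("pics/s0.png")[:,:,::-1].astype(int)
d=np.abs(s["frame"].astype(int)-b).max(2)
print("diff tray",(d[210:295,155:245]>40).sum(),"cover",(d[145:215,262:342]>40).sum())
if (d[210:295,155:245]>40).sum()<20 and (d[145:215,262:342]>40).sum()<20: print(manip.finish_job())
E
```

```text
diff tray 0 cover 0
the job is handed in; nothing more can be done
None
```

The whole job is done and handed in at about 59 s.

- **Spools:** All four were moved from the spindles to the tray and stand upright at their planned slots.
- **Cover:** I laid it flat on the mat before winding, then put it back.
- **Key:** I wound it clockwise about 295° in two grasps. The turning moment jumped from about 0.2 to 1.85 N m, which I took as the stop. After release the bow lay at the matching angle, so it had not run back. I could not read the joint angle itself.

**Last checks:**
- The cover looks as it did at the start, with both pins in their holes. The tool was at the seated height (0.0898 m) with the plate touching the pillars before I let go.
- The last two top pictures showed no change over the tray or the cover.
- The bystanders look unmoved, and the arm is clear.

**Disagreement:** Just before I lowered the cover, the tool reading and the picture disagreed by about 2 mm on where it was. I corrected it while lowering, and the near pin was centred in its hole before the plate seated.

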